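Vent check: clamp the sensor module and hold the tester home on its angled nipple

TASK

The sensor module lying in the test nest is to have its vent checked. Swing the red handle of the toggle clamp up and over centre so that the clamp locks down on the module, then lift the orange hand tester out of its stand and press its coupler squarely onto the module's angled brass vent nipple until it snaps on. Finish with the tester still in the gripper, holding it fully home on the nipple against its spring, and leave everything else on the bench where it is.

Things in the scene. Friction and masses are not known exactly. Their poses are not given: they have to be found in the camera images.
- nest: Fixed test nest: aluminium plate 136 (x) x 250 (y) x 16 mm, black locating blocks 16 mm high round the module, steel toggle clamp near its +y end. Origin at bench level, 12 mm to the -y side of the plate's middle; x across (at yaw 0 away from the robot), z up. In its frame the module's middle is at y -30 mm, the clamp handle's pivot at y +103 mm; the clamp works in the plane x = 0.
- clamp_pivot (a point): Axis of the clamp handle, in the middle of the clamp, 36 mm above the bench; it does not move. Its axes turn with the handle: z runs out along the handle to its grip.
- clamp_grip (a point): Point on the axis of the handle's red grip, 85 mm from clamp_pivot. The grip is a round bar 17 mm thick whose rounded end is 102 mm from clamp_pivot; red from 14 mm outwards. Nothing stands on its +y side: shut fingers can push it up and over from there, in nest -y.
- clamp_handle (a joint): Swing of the handle, rad. Starts within 0.2 of 0: lying back to nest +y, 24 degrees above level at 0. Grows as it swings up towards -y, the arm coming down; rubber tip meets the lid at about 0.95, dead centre 1.15 (upright), locked on its stop at 1.22. Needs 2 to 3 N at the grip, most just before dead centre; stays when let go only past it.
- clamp_arm: Steel arm of the clamp, 80 mm, with a rubber-tipped screw 68 mm from its pivot. Origin on the pivot, 40 mm above the bench at nest y +75 mm. Open, it stands up at about 47 degrees; locked, it lies level along nest -y, 56 to 65 mm above the bench, the tip on the module's lid at nest y +7 mm.
- module: Sealed sensor module, loose in the nest with 1 mm play: black housing 84 (x) x 110 (y) x 20 mm, aluminium lid up to 28 mm, connector at its -y end; about 0.4 kg. Origin at the centre of its underside, 16 mm above the bench; axes as the nest's.
- nipple: The module's vent nipple. Origin at the centre of the flat shoulder of its black round boss (30 mm diameter), 54 mm above the bench; z is its own axis, pointing out of the module, leaning 25 degrees (0.44 rad) from vertical to the module's -x (at yaw 0 towards the robot). From the shoulder along z: brass neck 8 mm diameter, then a brass ball head 13 mm diameter centred at 20 mm, tip at 26.5 mm.
- nipple_tip (a point): Tip of the nipple's brass ball head, 26.5 mm from the shoulder along the nipple's axis.
- coupler: Orange hand tester, about 0.3 kg, round, 96 mm long, standing nose down in its stand. Origin at the centre of its open nose end, z along the tool from nose to dial. Steel nose 29 mm diameter from 0 to 38 mm; black finger flange 46 mm from 38 to 44; orange grip barrel 30 mm from 44 to 90; black dial end 28 mm from 90 to 96.
- coupler_grip (a point): Middle of the orange barrel, on the tool's axis, 67 mm from the nose end: grip here, any way round, the fingertips just over the flange, which they can push on.
- coupler_nose (a point): Nose end (same point as the tester's origin). Bell mouth 24 mm wide, narrowing in 6 mm to a 16 mm bore with four sprung locking balls. Pushed along the nipple, distance nose to shoulder: balls meet the head at 20 mm, about 16 N needed at 18 mm, they snap behind it at 14 to 10 mm, fully home 0 mm. Let go, it springs back to about 8 mm and hangs there.
- valve (a joint): How far the nipple has pushed in the tester's sprung valve, m: 0 until the nose is 9.5 mm from the shoulder, about 0.002 when snapped on but not held, 0.0095 fully home. Pushes back with 3 N plus 900 N/m, about 12 N fully home.
- stand: Fixed stand of the tester: dark disc 90 mm diameter, 10 mm high, with a grey tube 41 mm outside, 33 mm inside, its rim 52 mm above the bench. Origin at the centre of its underside. The tester's flange rests on the rim, its nose end 14 mm above the bench; it lifts straight up and out (38 mm).
- done_a: Bystander: a finished module like the one in the nest, 84 x 110 x 28 mm with its nipple, lying on the bench. Origin at the centre of its underside.
- bin: Bystander: black open parts bin 160 x 120 x 75 mm, origin at the centre of its underside.
- spool: Bystander: spool of solder wire, 54 mm diameter, 48 mm high, standing. Origin at the centre of its underside.
- carton: Bystander: blue and white carton 75 x 115 x 55 mm, origin at the centre of its underside.
- driver: Bystander: screwdriver 190 mm long lying on the bench, yellow handle. Origin near its middle.
- meter: Bystander: yellow multimeter 85 x 175 x 34 mm lying on the bench, origin at the centre of its underside.
Things that resemble listed ones, but are neither listed nor needed, are in the scene too. What is shaped like the coupler but green is not meant.

How it is judged:
By the outcome, as a careful person would: the job done as asked, in the order asked, and still so for the second after the job is handed in, while the arm keeps its last pose, push and grip.
It also fails if it takes over 56 s, if anything falls off the work surface, if the arm or the gripper's body presses on something with over 40 N, if the wrist force passes 120 N, or if a joint passes its speed limit or range.

ROBOT

A 7-joint arm with a two-finger parallel gripper is mounted at the origin on the work surface. World frame = base frame: x ahead of the robot, y to its left, z up, the work surface at z = 0. Lengths are in m, angles in rad, forces in N, time in s.
With the tool pointing down it reaches from about 0.425 to 0.8 m from the base axis. Payload 8.3 kg.
Tool frame: the origin (TCP) lies midway between the tips of the shut fingers; the grasp point (between the pads) lies 19 mm behind it; z points along the fingers, y is the direction in which the jaws open and shut (so a half turn about z gives the same grasp; the last joint's range is limited). The gripper opens to 85 mm and grips with 20 to 120 N. Pads are 22 mm wide; open, the fingers measure 114 mm over their backs; the gripper's body (76 mm by 85 mm) begins 54 mm behind the grasp point. The pads swing forward as they close: fully open they stand 13 mm farther back than shut.
Start: joints at [1.147, 0.383, 0.016, 1.37, -0.006, 1.388, -0.046], TCP at [0.221, -0.585, 0.205] pointing down, gripper open.
Joint ranges: [-2.95, 2.95], [-0.25, 2.06], [-1.52, 1.56], [0.18, 2.33], [-1.44, 4.58], [0.02, 2.06], [-3.01, 3.01]. Speed limits (rad/s): [2.39, 2.39, 3.01, 3.01, 3.14, 3.14, 3.14].

INTERFACE

Orientations are given as a unit quaternion [w, x, y, z].
In Python, from station import ctrl gives the robot as it stands.
- The arm moves only by the tool carry_out, never from a script. Its argument "deltas" is one flat list of numbers, 4 for each row, row after row: the shift along the tool's x, y, z in m, then the turn about the tool's z in rad. A call has 1 to 20 rows; each row shifts and turns the commanded pose from where the row before left it, along the tool's axes as they then stand; what a row does not reach is not made up. A row lasts 1/8 s, in which the tool goes at most 62.5 mm and 10.7 degrees, less where a joint would pass 70% of its speed; a pose out of reach is approached as far as the arm can. A call with a gripper value outside its range is refused whole. "hand" is the closure, from 0 (fully open) to 1 (shut), set as the call begins (left out, the last holds). The fingers move at their own pace and stop on an object; "grip_force" is the grip in N (left out, the last holds). Time passes only in rows, so rows that do not move let the fingers close. It gives the time, the measured TCP pose, the force and the opening at its end, in the units of the state.
- ctrl.observe(): the state, without advancing time (a new reading comes with each control period).
- ctrl.snapshot(name): name is "scene" or "side" or "wrist"; returns a dict with "pixels" (400x640x3 uint8, red, green, blue), "camera_matrix" (3x3 intrinsics, pixels), "origin" and "attitude" of the camera in the world; the wrist camera has in their place "T_tool_cam" (4x4, takes a point from camera to tool coordinates, whose origin is the TCP and whose axes are the flange's). Camera axes: x right, y up, looking along -z (the intrinsics and any distortion apply to the point x, -y, -z); pixel columns grow to the right and rows downward; lengths in m; the calibration is good to about 2 mm. The wrist camera is an equidistant fisheye: a pixel r from the principal point sees the ray r / f radians off the axis. A picture is of the moment at which its call begins: read the wrist's pose just before it. There is no depth.
- ctrl.finish_job(): hands the job in, once; it reports no verdict.
The state is a dict: "time_s": time; "joints": joint angles; "joint_velocities": joint speeds; "joint_torque": joint torques, N m; "position": TCP position; "ee_rot": TCP orientation; "force": force on the tool from outside, world axes, zero at the start; "moment": the same for the moment, N m; "finger_gap": opening from 0.0 (shut) to 1.0 (fully open).
Only numpy, scipy, OpenCV 4.12 (cv2) and the standard library are available. Lean on these libraries where they do the work, as an engineer would, in place of code of your own. Each camera call takes 0.05 s, during which the arm holds its last target.

## Working session

There is one attempt and no reset: what is moved stays moved. The work goes in short steps, Python scripts to look and compute and a tool call to move; the robot and the scene stay as the last step left them, time stands still between calls to the robot, and variables do not carry over. Pictures are saved under pics/ and viewed, and the job is handed in when it is done.

Besides the shell and the picture viewer there is one more tool, called after "Call:" as name(argument=value, ...), one argument or row to a line, values as JSON. carry_out: Moves the arm, as the interface text tells. Its arguments: {"type":"object","properties":{"deltas":{"type":"array"},"hand":{"type":"number"},"grip_force":{"type":"number"}},"required":["deltas"]}

```bash
ls; mkdir -p pics; python3 - <<'E'
from station import ctrl
import cv2,pickle
s=ctrl.observe();print(s)
for n in ["scene","side","wrist"]:
    d=ctrl.snapshot(n); cv2.imwrite(f"pics/{n}0.png",d["pixels"][:,:,::-1]); pickle.dump((s,d),open(f"{n}0.pkl","wb"))
    print(n,{k:v for k,v in d.items() if k!="pixels"})
E
```

```text
pics
{'time_s': 0.0, 'joints': array([ 1.14712767,  0.38424182,  0.01637714,  1.37116034, -0.00630053,
        1.38817884, -0.04652348]), 'joint_velocities': array([ 1.95898484e-04, -1.22562139e-03, -3.46819936e-05,  9.71282903e-05,
        5.80520705e-05, -4.79801690e-04,  2.02790772e-05]), 'joint_torque': array([ 7.02696798e-04, -6.27600718e+01,  8.44165888e-01, -3.71829522e+01,
        1.65372802e-02,  1.39047034e-02,  2.33324975e-06]), 'position': array([ 0.22045852, -0.58424106,  0.20407384]), 'ee_rot': array([-9.50419909e-04,  9.83771015e-01,  1.79425890e-01, -1.91391874e-04]), 'force': array([-0.60873837,  0.84551086, -0.29193034]), 'moment': array([ 0.00962041, -0.02372135,  0.0144796 ]), 'finger_gap': 0.9996351754653557}
scene {'camera_matrix': array([[365.50268852,   0.        , 320.09715849],
       [  0.        , 365.50268852, 195.5105166 ],
       [  0.        ,   0.        ,   1.        ]]), 'origin': array([1.2446661 , 0.56665707, 0.92231585]), 'attitude': array([0.39736922, 0.15498379, 0.34353719, 0.83669584])}
side {'camera_matrix': array([[413.29397411,   0.        , 327.44657479],
       [  0.        , 413.29397411, 198.62238912],
       [  0.        ,   0.        ,   1.        ]]), 'origin': array([0.02345765, 0.76958022, 0.7213498 ]), 'attitude': array([-0.2896595 , -0.1531347 ,  0.4410057 ,  0.83556036])}
wrist {'camera_matrix': array([[309.70691629,   0.        , 316.8090956 ],
       [  0.        , 309.70691629, 201.2873708 ],
       [  0.        ,   0.        ,   1.        ]]), 'T_tool_cam': array([[ 5.63416946e-04,  9.65956104e-01,  2.58705408e-01,
         6.57032986e-02],
       [ 9.99999825e-01, -4.97225655e-04, -3.21287021e-04,
         2.75457886e-04],
       [-1.81714193e-04,  2.58705544e-01, -9.65956215e-01,
        -1.69285349e-01],
       [ 0.00000000e+00,  0.00000000e+00,  0.00000000e+00,
         1.00000000e+00]])}
```

View pics/scene0.png

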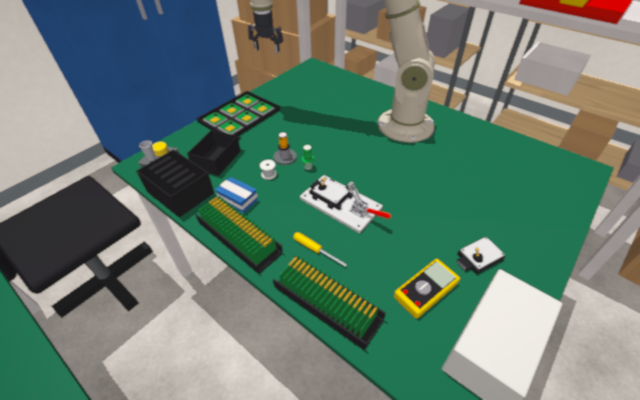

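View pics/side0.png

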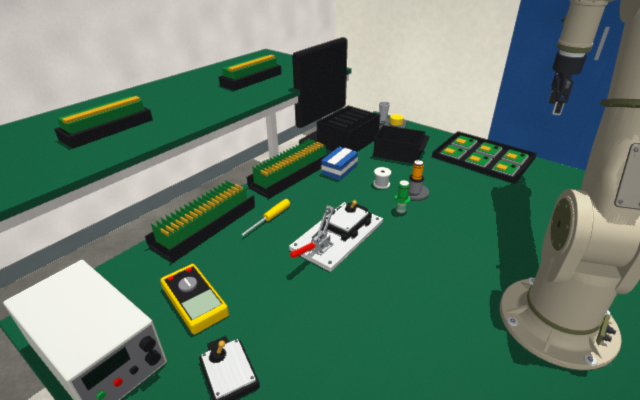

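View pics/wrist0.png

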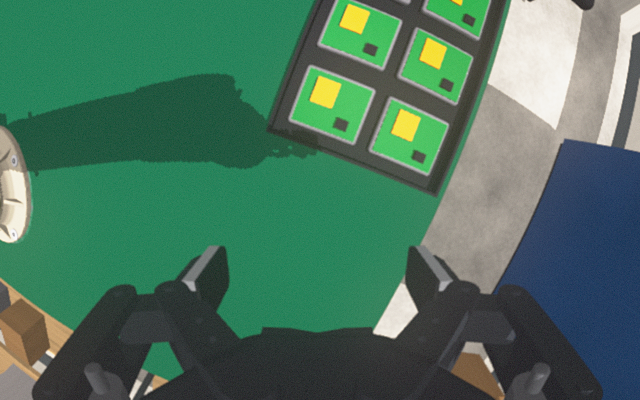

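```bash
cat > h.py <<'E'
import numpy as np,cv2,pickle
from scipy.spatial.transform import Rotation as R
from scipy.optimize import least_squares
def q2R(q): return R.from_quat([q[1],q[2],q[3],q[0]]).as_matrix()
def cam(n,tag):
    s,d=pickle.load(open(f"{n}{tag}.pkl","rb"));K=d["camera_matrix"]
    if n=="wrist":
        T=np.eye(4);T[:3,:3]=q2R(s["ee_rot"]);T[:3,3]=s["position"];T=T@d["T_tool_cam"]
        return K,T[:3,:3],T[:3,3],True
    return K,q2R(d["attitude"]),d["origin"],False
def proj(c,P):
    K,Rm,o,f=c;p=(np.atleast_2d(P)-o)@Rm;p=p*[1,-1,-1]
    if f:
        r=np.linalg.norm(p[:,:2],axis=1);th=np.arctan2(r,p[:,2]);u=p[:,:2]/np.maximum(r,1e-12)[:,None]*th[:,None]
    else: u=p[:,:2]/p[:,2:]
    return u*K[0,0]+K[:2,2]
def ray(c,uv):
    K,Rm,o,f=c;u=(np.array(uv,float)-K[:2,2])/K[0,0]
    if f:
        th=np.linalg.norm(u);d=np.r_[u/max(th,1e-12)*np.sin(th),np.cos(th)]
    else: d=np.r_[u,1]
    d=Rm@(d*[1,-1,-1]);return o,d/np.linalg.norm(d)
def atz(c,uv,z):
    o,d=ray(c,uv);return o+d*(z-o[2])/d[2]
def tri(*cu):
    A=np.zeros((3,3));b=np.zeros(3)
    for c,uv in cu:
        o,d=ray(c,uv);M=np.eye(3)-np.outer(d,d);A+=M;b+=M@o
    X=np.linalg.solve(A,b);return X,[np.round(proj(c,X)[0]-uv,1) for c,uv in cu]
def crop(img,out,x0,y0,x1,y1,k,step=10):
    im=cv2.imread(img)[y0:y1,x0:x1];im=cv2.resize(im,None,fx=k,fy=k,interpolation=cv2.INTER_CUBIC)
    for x in range((x0+step-1)//step*step,x1,step):
        cv2.line(im,((x-x0)*k,0),((x-x0)*k,6),(0,255,255),1);cv2.putText(im,str(x),((x-x0)*k,16),0,.35,(0,255,255))
    for y in range((y0+step-1)//step*step,y1,step):
        cv2.line(im,(0,(y-y0)*k),(6,(y-y0)*k),(0,255,255),1);cv2.putText(im,str(y),(8,(y-y0)*k+4),0,.35,(0,255,255))
    cv2.imwrite(out,im)
def shot(n,tag):
    from station import ctrl
    s=ctrl.observe();d=ctrl.snapshot(n);cv2.imwrite(f"pics/{n}{tag}.png",d["pixels"][:,:,::-1]);pickle.dump((s,d),open(f"{n}{tag}.pkl","wb"));return s
E
python3 - <<'E'
from h import *
crop("pics/scene0.png","pics/sc_c.png",260,120,400,235,5)
crop("pics/side0.png","pics/si_c.png",280,150,440,275,5)
E
```

```text
(no output)
```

View pics/sc_c.png

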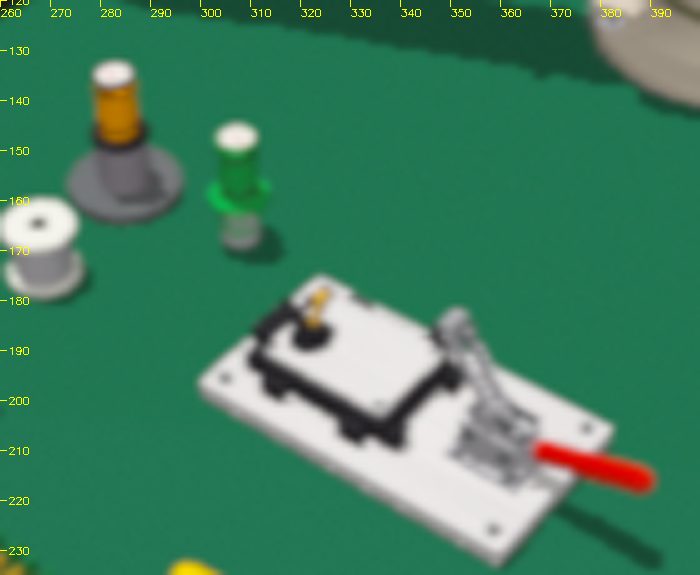

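View pics/si_c.png

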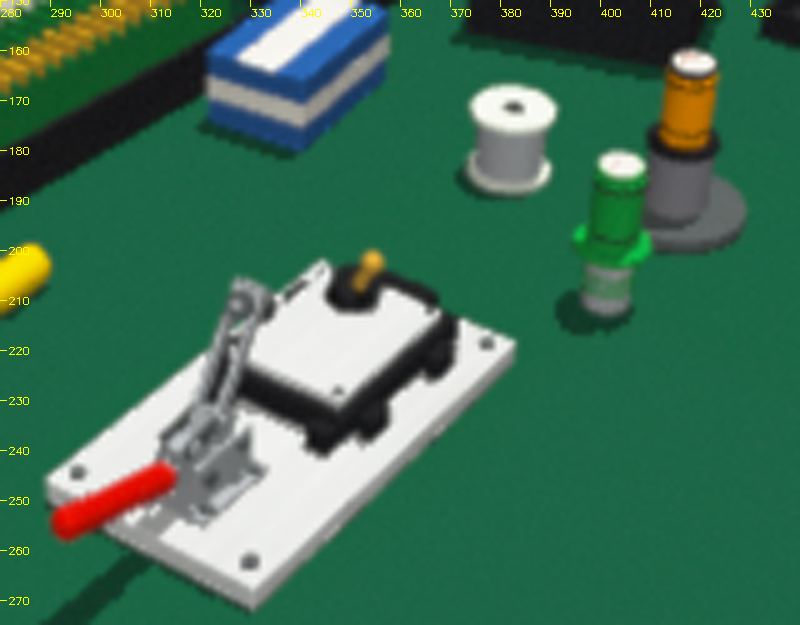

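```bash
python3 - <<'E'
from h import *
a=cam("scene","0");b=cam("side","0")
for n,c,uvs in [("sc",a,[(299.5,196.5),(322.5,175.5),(381.5,206.5),(358.5,231)]),("si",b,[(289.5,246),(330.5,269),(383,219),(325,202.5)])]:
    for u in uvs: print(n,u,np.round(atz(c,u,.016),4))
print("dial top",tri((a,(282.8,135)),(b,(418.5,162))))
print("flange", tri((a,(283.5,147)),(b,(414,178))))
print("tip",tri((a,(324,178.5)),(b,(354+.5,201.5))), )
print("gripend",tri((a,(389,216)),(b,(293,254.5))))
print("gripstart",tri((a,(367,210)),(b,(314,245.5))))
E
```

```text
sc (299.5, 196.5) [ 0.619  -0.0577  0.016 ]
sc (322.5, 175.5) [ 0.4863 -0.0634  0.016 ]
sc (381.5, 206.5) [0.4815 0.1883 0.016 ]
sc (358.5, 231) [0.6156 0.189  0.016 ]
si (289.5, 246) [0.6054 0.1907 0.016 ]
si (330.5, 269) [0.47   0.1917 0.016 ]
si (383, 219) [ 0.4766 -0.0579  0.016 ]
si (325, 202.5) [ 0.6559 -0.0203  0.016 ]
dial top (array([ 0.48349087, -0.25563614,  0.10913908]), [array([-0.1, -0.3]), array([-0.2,  0.3])])
flange (array([ 0.48839199, -0.25273215,  0.05450465]), [array([0.1, 0.3]), array([ 0.2, -0.3])])
tip (array([ 0.54329527, -0.00953649,  0.07390048]), [array([0., 0.]), array([ 0., -0.])])
gripend (array([0.53968371, 0.2470606 , 0.06264016]), [array([-0.1, -0.2]), array([-0.2,  0.2])])
gripstart (array([0.54116827, 0.16836557, 0.03659847]), [array([-0. , -0.1]), array([-0.1,  0.1])])
```

Call:
carry_out(
  deltas=[0,0,-0.05,0.18,0,0,-0.05,0.181,0.03,-0.033,0,0,0.03,-0.033,0,0,0.03,-0.033,0,0,0.03,-0.033,0,0,0.03,-0.033,0,0,0.03,-0.033,0,0,0.03,-0.033,0,0,0.03,-0.033,0,0,0.03,-0.033,0,0,0.03,-0.033,0,0],
  hand=1,
  grip_force=40,
)

```text
time_s: 1.65
position: [0.5214, -0.2537, 0.3049]
ee_rot: [-0.0, 1.0, -0.0, -0.0]
force: [-0.2, 0.3, -0.7]
finger_gap: 0.0
```

```bash
python3 - <<'E'
from h import *
s=shot("wrist","1");print(s["time_s"],s["position"],s["ee_rot"],s["joints"])
E
```

```text
1.65 [ 0.52138762 -0.25365626  0.30486119] [-1.08161019e-04  9.99999956e-01 -1.86786653e-04 -2.04391839e-04] [ 0.53990506  0.26975146 -0.18544938  1.30514982  0.0490997   1.57155935
 -1.21013764]
```

View pics/wrist1.png

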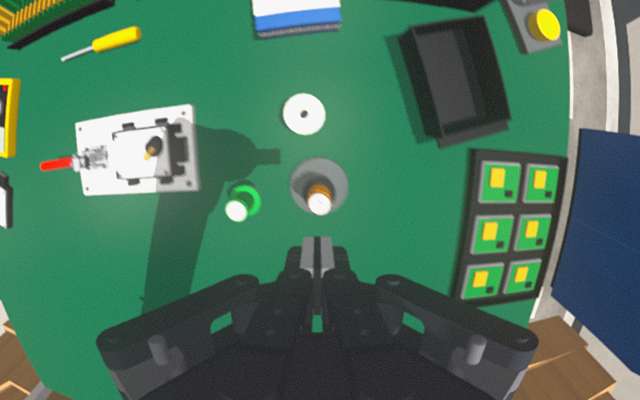

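```bash
python3 - <<'E'
from h import *
crop("pics/wrist1.png","pics/w1c.png",30,90,360,230,2,20)
crop("pics/wrist1.png","pics/w1d.png",280,150,360,230,7,10)
E
```

```text
(no output)
```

View pics/w1d.png

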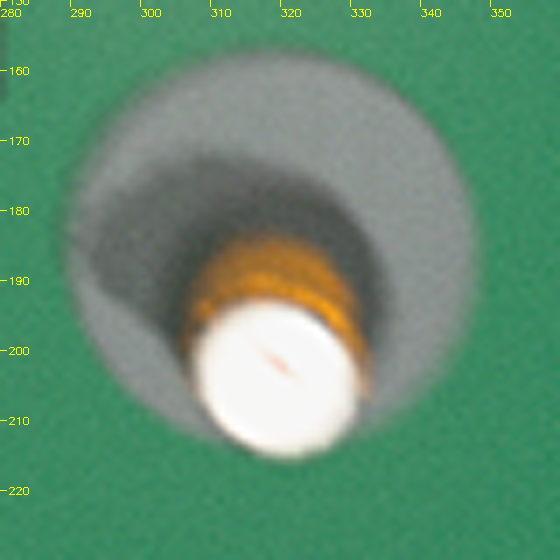

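View pics/w1c.png

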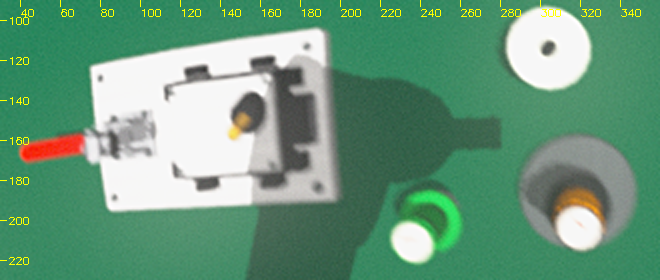

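Call:
carry_out(
  deltas=[0.005,-0.045,0,0,0.005,-0.045,0,0,0.005,-0.045,0,0,0.005,-0.045,0,0,0,-0.045,0,0,0,-0.045,0,0,0,-0.045,0.005,0,0,-0.035,0.01,0,0,0,0,0],
)

```text
time_s: 2.82
position: [0.5396, 0.0988, 0.2891]
ee_rot: [-0.001, 1.0, 0.003, -0.001]
force: [0.5, -1.2, 0.3]
finger_gap: -0.003
```

```bash
python3 - <<'E'
from h import *
s=shot("wrist","2");print(s["time_s"],s["position"],s["ee_rot"],s["joints"])
c=cam("wrist","1"); print("dial",atz(c,(319.3,204),.110),"disc",atz(c,(318.5,185.5),.010))
E
```

```text
2.825 [0.53957261 0.09876762 0.28908431] [-5.37781114e-04  9.99994832e-01  2.98815928e-03 -1.05681467e-03] [ 0.10555526  0.22047689 -0.4191064   1.41360004  0.08754035  1.52792954
 -1.87324831]
dial [ 0.48615215 -0.25687852  0.11      ] disc [ 0.48779889 -0.25642063  0.01      ]
```

View pics/wrist2.png

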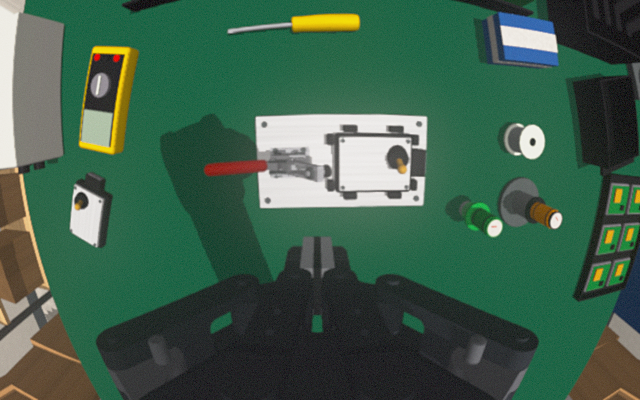

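```bash
python3 - <<'E'
from h import *
crop("pics/wrist2.png","pics/w2c.png",195,105,440,225,3,10)
E
```

```text
(no output)
```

View pics/w2c.png

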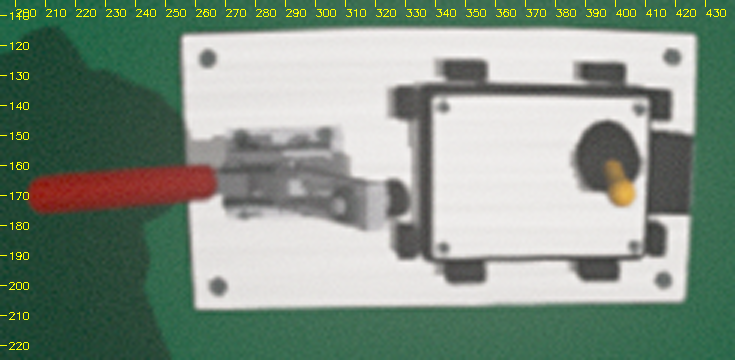

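```bash
cat > fit.py <<'E'
from h import *
a=cam("scene","0");b=cam("side","0");w=cam("wrist","2");w1=cam("wrist","1")
C=np.array([[68,137],[68,-113],[-68,-113],[-68,137]])/1000. # far-clamp, far -y, near -y, near clamp
obs=[(w,[(256,117),(426.5,117),(423,205.5),(260,207.5)],1),
     (a,[(358.5,231),(299.5,196.5),(322.5,175.5),(381.5,206.5)],1),
     (b,[(289.5,246),None,(383,219),(330.5,269)],1),
     (w1,[(76+.5,124-.5),(191,105),(199.5,191),(84,195)],1)]
def T(p,P): 
    c,s=np.cos(p[2]),np.sin(p[2]);P=np.atleast_2d(P);return np.c_[p[0]+c*P[:,0]-s*P[:,1],p[1]+s*P[:,0]+c*P[:,1],P[:,2]]
def res(p,which=None):
    r=[]
    for i,(c,u,k) in enumerate(obs):
        if which is not None and i not in which: continue
        for l,q in zip(C,u):
            if q is None: continue
            r+=list((proj(c,T(p,[l[0],l[1],.016]))[0]-q))
    return np.array(r)
if __name__=="__main__":
    for wh in [None,[0],[1],[2],[3]]:
        f=least_squares(res,[.55,.05,0],kwargs=dict(which=wh));print(wh,np.round(f.x,4),np.round(f.fun,1))
    print("head wrist2",atz(w,(402.5,168.5),.0721),"w1",atz(w1,(148,152),.0721) ,"scene",atz(a,(324,179.5),.0721),"side",atz(b,(354.5,202.5),.0721))
    print(tri((a,(389,216)),(b,(293,254.5)),(w,(209,170))))
E
python3 fit.py
```

```text
None [0.5464 0.0495 0.022 ] [-1.2 -0.6  0.1 -0.8 -0.4 -0.1 -0.7  0.4  0.5 -1.  -0.5 -0.9  0.6 -1.
  0.2 -1.5 -1.  -1.5  0.1 -1.7 -0.  -2.5 -0.4  0.4  1.1  0.5 -1.   0.3
  0.7  0.6]
[0] [0.5459 0.0486 0.0205] [-0.5 -0.5  0.7 -0.3  0.   0.3 -0.2  0.6]
[1] [0.5506 0.052  0.0181] [ 0.2  0.3 -0.8 -0.   0.5 -0.1  0.1 -0.3]
[2] [0.5412 0.0548 0.0219] [-0.9  0.4  0.6 -0.2  0.3 -0.4]
[3] [0.5472 0.0497 0.0229] [-0.5  0.1  1.  -0.  -1.1 -0.3  0.6  0.3]
head wrist2 [ 0.54607672 -0.01190693  0.0721    ] w1 [ 0.55288436 -0.01060439  0.0721    ] scene [ 0.54560086 -0.00771805  0.0721    ] side [ 0.54193776 -0.00764151  0.0721    ]
(array([0.54034619, 0.24584958, 0.06143409]), [array([-0.6,  0. ]), array([-0. ,  0.2]), array([-1. ,  0.7])])
```

Call:
carry_out(
  deltas=[0.002,-0.04,0,0,0,-0.045,0,0,0,-0.045,0,0,0,-0.045,0,0,0,-0.012,0.03,0,0,0,0.055,0,0,0,0.055,0,0,0,0.03,0,0,0,0.02,0,0,0,0,0],
)

```text
time_s: 4.12
position: [0.5427, 0.2798, 0.0984]
ee_rot: [0.001, 1.0, -0.001, -0.001]
force: [-0.4, 0.6, 1.1]
finger_gap: 0.0
```

```bash
python3 - <<'E'
from h import *
for n in ["wrist","side"]:
    s=shot(n,"3");print(s["time_s"],s["position"],s["ee_rot"],s["force"])
crop("pics/side3.png","pics/s3c.png",230,180,350,290,6)
E
```

```text
4.125 [0.54269157 0.27975852 0.0984269 ] [ 0.00117025  0.99999762 -0.0011767  -0.00141851] [-0.3775101   0.62223285  1.104279  ]
4.175 [0.5433784  0.28065133 0.1000129 ] [ 4.75291217e-04  9.99999308e-01 -1.02833717e-03 -3.17222650e-04] [-0.25516011  0.56870566  0.93434323]
```

View pics/wrist3.png

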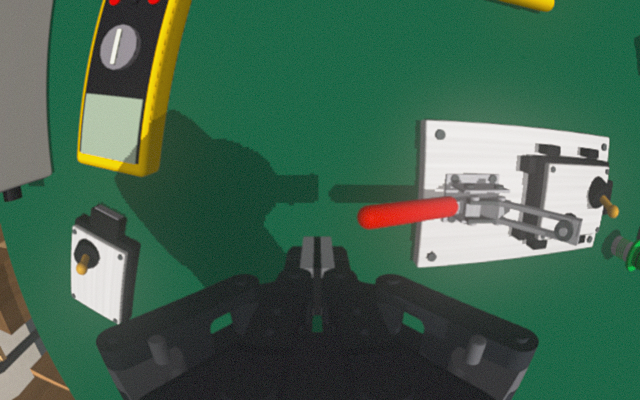

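View pics/s3c.png

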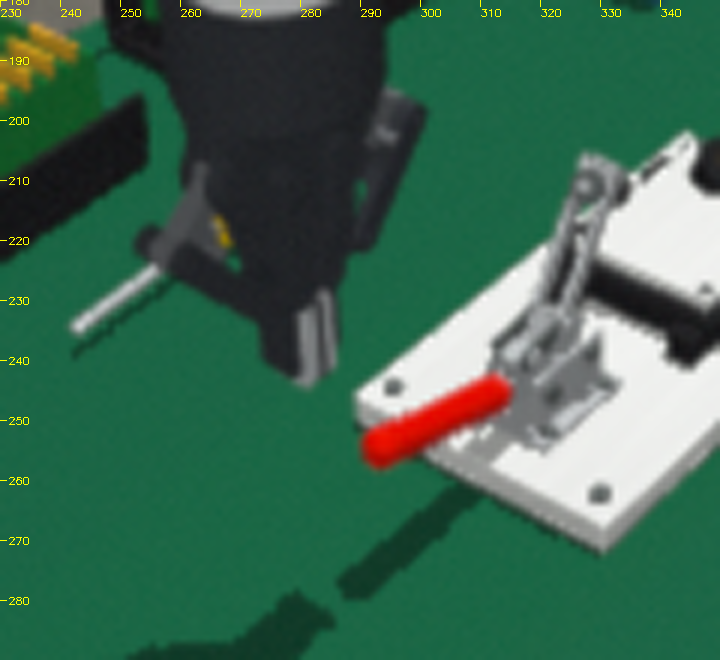

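```bash
python3 - <<'E'
from h import *
w=cam("wrist","3")
for u in [(368.5,216.5),(358,218),(455,207)]:
    o,d=ray(w,u)
    for z in (.05,.06,.065,.07): print(u,np.round(o+d*(z-o[2])/d[2],4))
print(tri((w,(368.5,216.5)),(cam("side","3"),(293.3,255)),(cam("scene","0"),(388.5,216))))
print(proj(w,[[.5425,.28,.1]]))
E
```

```text
(368.5, 216.5) [0.5382 0.2409 0.05  ]
(368.5, 216.5) [0.5415 0.2427 0.06  ]
(368.5, 216.5) [0.5431 0.2436 0.065 ]
(368.5, 216.5) [0.5447 0.2445 0.07  ]
(358, 218) [0.5371 0.2488 0.05  ]
(358, 218) [0.5404 0.2502 0.06  ]
(358, 218) [0.542 0.251 0.065]
(358, 218) [0.5437 0.2517 0.07  ]
(455, 207) [0.5451 0.1709 0.05  ]
(455, 207) [0.5481 0.1759 0.06  ]
(455, 207) [0.5495 0.1784 0.065 ]
(455, 207) [0.551  0.1809 0.07  ]
(array([0.54035841, 0.24441482, 0.06007837]), [array([-2.4,  1.5]), array([ 0.1, -0.2]), array([-0.5,  0.1])])
[[316.06743768 236.33301751]]
```

Call:
carry_out(
  deltas=[0,0,0.027,0,0,0,0.026,0,0,0.014,0,0,0,0.007,-0.013,0,0,0.01,-0.014,0,0,0.0105,-0.0125,0,0,0,0,0],
)

```text
time_s: 5.1
position: [0.5444, 0.2398, 0.089]
ee_rot: [-0.0, 1.0, -0.001, 0.002]
force: [-0.0, 0.6, -0.6]
finger_gap: -0.001
```

```bash
python3 - <<'E'
from h import *
for n in ["wrist","side"]:
    s=shot(n,"4");print(s["time_s"],s["position"],s["ee_rot"],s["force"])
crop("pics/side4.png","pics/s4c.png",230,180,350,290,6)
E
```

```text
5.1 [0.54437956 0.23981947 0.0889773 ] [-3.64348339e-04  9.99997614e-01 -1.07235439e-03  1.86815624e-03] [-0.0368004   0.61049207 -0.64037475]
5.15 [0.54353449 0.24035895 0.08783953] [-2.85183534e-04  9.99999265e-01 -6.35943305e-04  9.91667961e-04] [ 0.17859991  0.11887646 -0.19981995]
```

View pics/s4c.png

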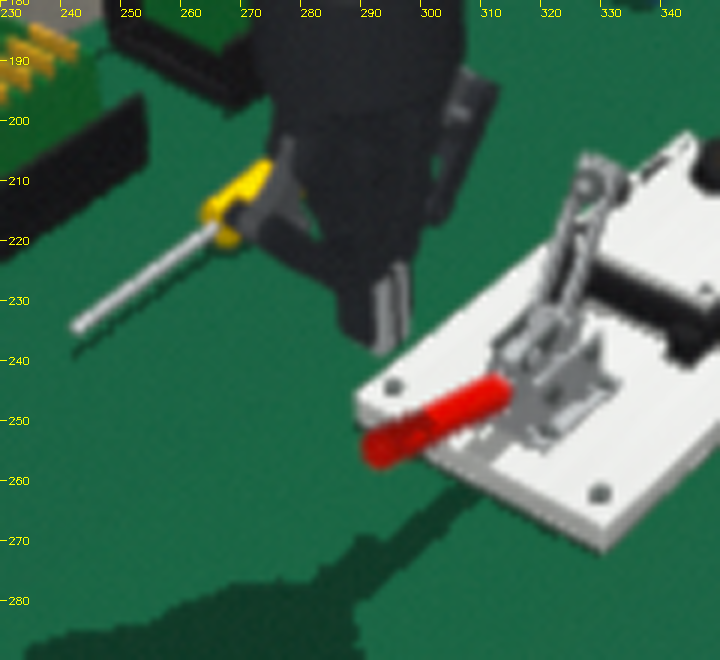

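Call:
carry_out(
  deltas=[0,-0.035,0,0,0,-0.012,0,0,0,0,0.023,0,0,0,0.022,0,0,0.02,0,0,0,0.008,0,0,0,0,0,0],
)

```text
time_s: 6.08
position: [0.544, 0.2582, 0.0428]
ee_rot: [-0.0, 1.0, -0.001, 0.001]
force: [-0.2, 0.6, 0.1]
finger_gap: 0.004
```

```bash
python3 - <<'E'
from h import *
for n in ["wrist","side"]:
    s=shot(n,"5");print(s["time_s"],s["position"],s["ee_rot"],s["force"])
crop("pics/side5.png","pics/s5c.png",230,180,350,290,6)
E
```

```text
6.075 [0.5439806  0.25823432 0.0427872 ] [-5.21966888e-06  9.99998721e-01 -1.30929035e-03  9.18796546e-04] [-0.16624643  0.60779935  0.12218787]
6.125 [0.54366573 0.25925446 0.04276805] [-3.09562608e-04  9.99999281e-01 -7.86393976e-04  8.50569472e-04] [-0.16591205  0.19485764  0.25509758]
```

View pics/s5c.png

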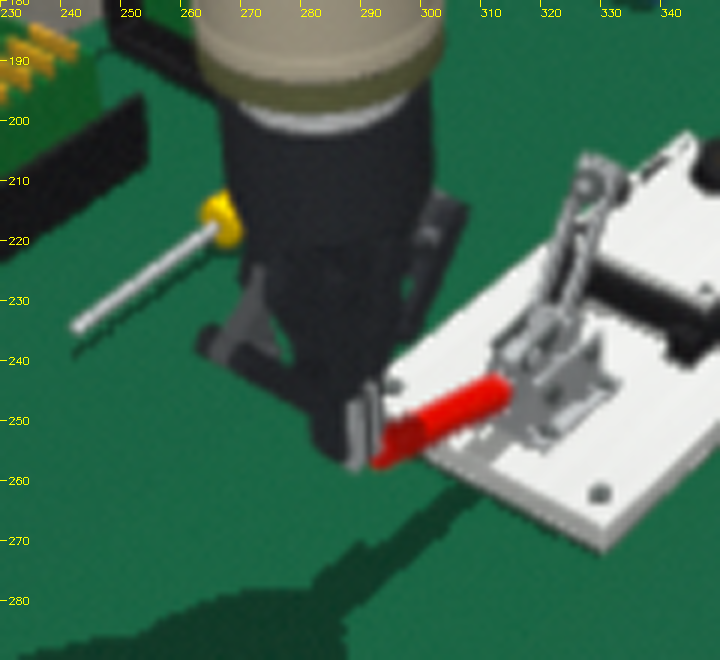

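View pics/wrist5.png

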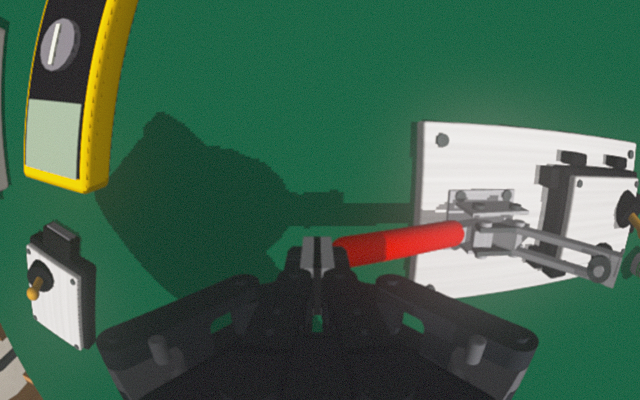

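Call:
carry_out(
  deltas=[0,0.008,-0.01,0,0,0.009,-0.013,0,0,0.0105,-0.0125,0,0,0,0,0],
)

```text
time_s: 6.68
position: [0.5442, 0.231, 0.079]
ee_rot: [-0.0, 1.0, -0.001, 0.002]
force: [-0.2, 0.2, -0.1]
finger_gap: 0.004
```

```bash
python3 - <<'E'
from h import *
for n in ["wrist","side"]:
    s=shot(n,"6");print(s["time_s"],s["position"],s["ee_rot"],s["force"])
crop("pics/side6.png","pics/s6c.png",230,180,350,290,6)
E
```

```text
6.675 [0.54424021 0.23104893 0.07896717] [-1.75111631e-04  9.99998167e-01 -1.17350284e-03  1.50295278e-03] [-0.1866019   0.18717614 -0.14411131]
6.725 [0.54350422 0.23167261 0.07805671] [-1.84145693e-04  9.99999362e-01 -7.38244199e-04  8.34818096e-04] [ 0.53594647 -0.33516197 -0.3034932 ]
```

View pics/s6c.png

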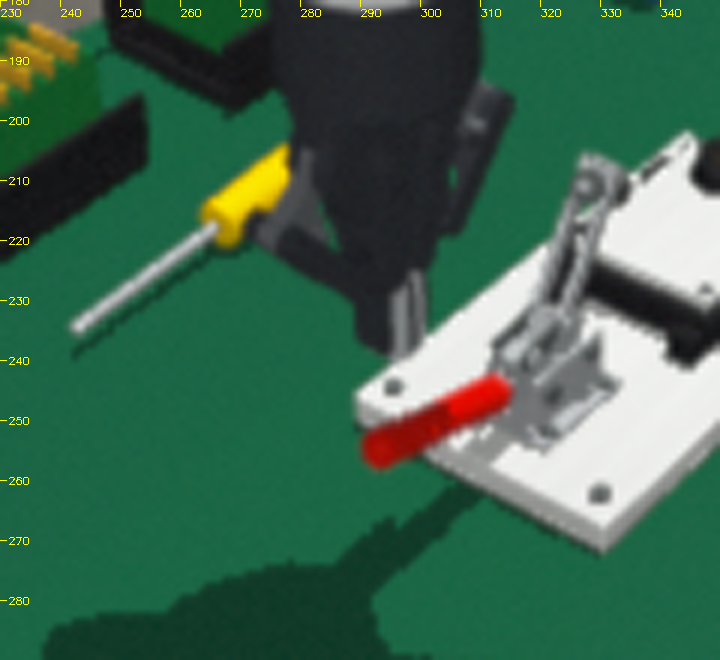

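Call:
carry_out(
  deltas=[0,-0.035,0,0,0,-0.005,0.02,0,0,0,0.025,0,0,0.012,0,0,0,0.006,0,0,0,0.006,0,0,0,0,0,0],
)

```text
time_s: 7.65
position: [0.5403, 0.2607, 0.0359]
ee_rot: [-0.008, 1.0, 0.005, 0.001]
force: [-8.7, 27.3, 10.1]
finger_gap: -0.001
```

```bash
python3 - <<'E'
from h import *
for n in ["wrist","side"]:
    s=shot(n,"7");print(s["time_s"],s["position"],s["ee_rot"],s["force"])
crop("pics/side7.png","pics/s7c.png",230,180,350,290,6)
crop("pics/wrist7.png","pics/w7c.png",270,180,480,310,3)
E
```

```text
7.65 [0.540277   0.26070202 0.03590248] [-7.74093205e-03  9.99957800e-01  4.85209259e-03  9.66518448e-04] [-8.70903348 27.27548956 10.1252345 ]
7.7 [0.54029431 0.26071452 0.03592599] [-0.00764381  0.99995817  0.0049209   0.0010088 ] [-8.49308743 26.60687708 11.05165175]
```

View pics/s7c.png

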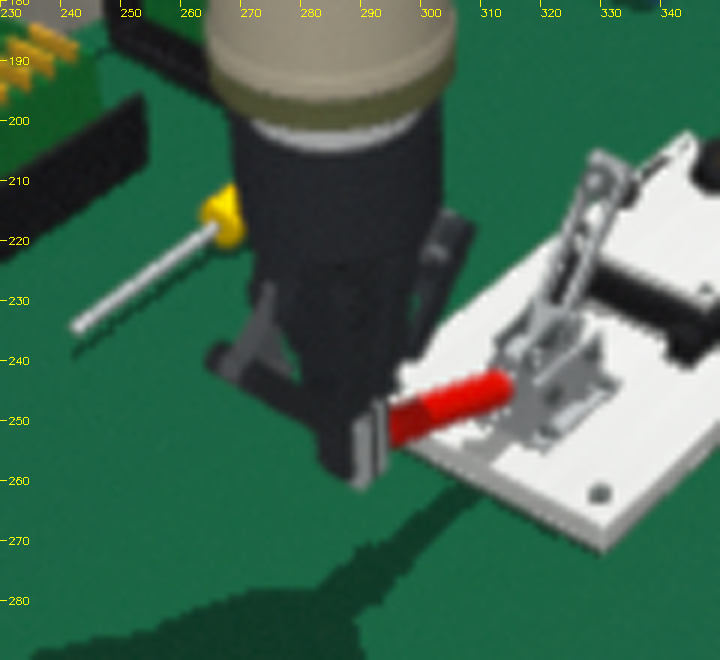

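View pics/w7c.png

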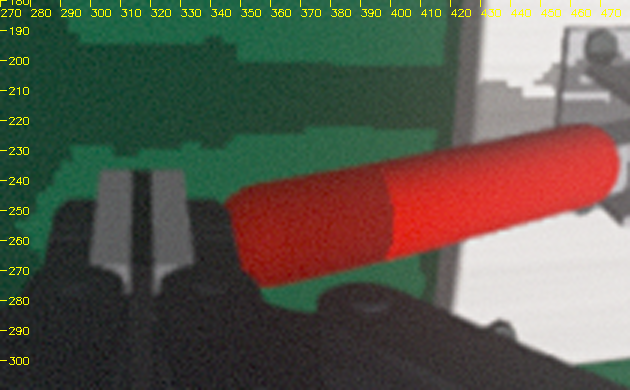

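Call:
carry_out(
  deltas=[0,0,-0.012,0,0,0.006,-0.013,0,0,0.009,-0.0125,0],
)

```text
time_s: 8.12
position: [0.5408, 0.2384, 0.0719]
ee_rot: [-0.003, 1.0, 0.003, -0.0]
force: [-7.9, 8.4, 7.6]
finger_gap: 0.0
```

```bash
python3 - <<'E'
from h import *
for n in ["side"]:
    s=shot(n,"8");print(s["time_s"],s["position"],s["ee_rot"],s["force"])
crop("pics/side8.png","pics/s8c.png",230,180,350,290,6)
E
```

```text
8.125 [0.5407517  0.23839714 0.07193311] [-3.03380538e-03  9.99991783e-01  2.67555827e-03 -2.68480135e-04] [-7.91797083  8.3520307   7.56879118]
```

View pics/s8c.png

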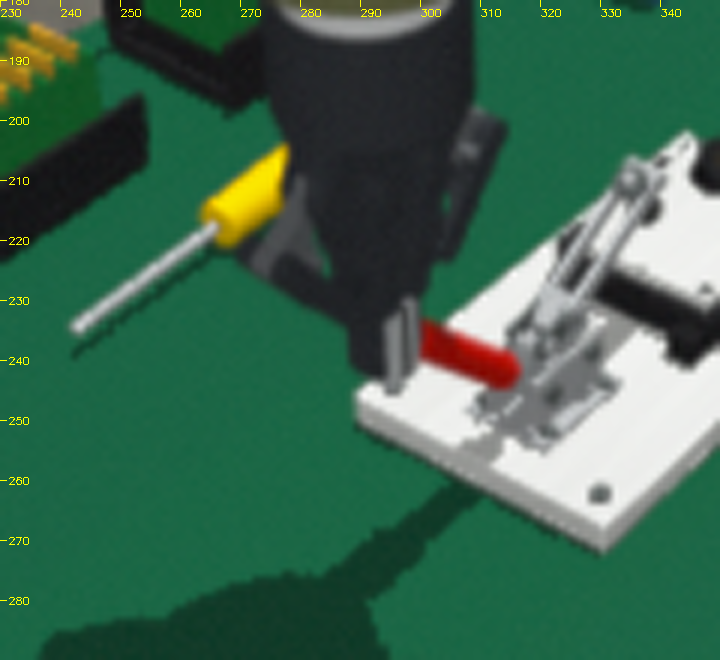

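Call:
carry_out(
  deltas=[0,0.014,-0.016,0,0,0.012,-0.009,0,0,0.011,-0.005,0],
)

```text
time_s: 8.55
position: [0.5433, 0.1945, 0.1002]
ee_rot: [0.0, 1.0, -0.001, 0.0]
force: [1.2, 0.7, 0.2]
finger_gap: 0.001
```

```bash
python3 - <<'E'
from h import *
for n in ["side"]:
    s=shot(n,"9");print(s["time_s"],s["position"],s["ee_rot"],s["force"])
crop("pics/side9.png","pics/s9c.png",250,160,370,270,6)
E
```

```text
8.55 [0.54329601 0.19450136 0.1002206 ] [ 1.73312016e-04  9.99999552e-01 -8.34282447e-04  4.11956430e-04] [1.24140874 0.74889837 0.24083197]
```

View pics/s9c.png

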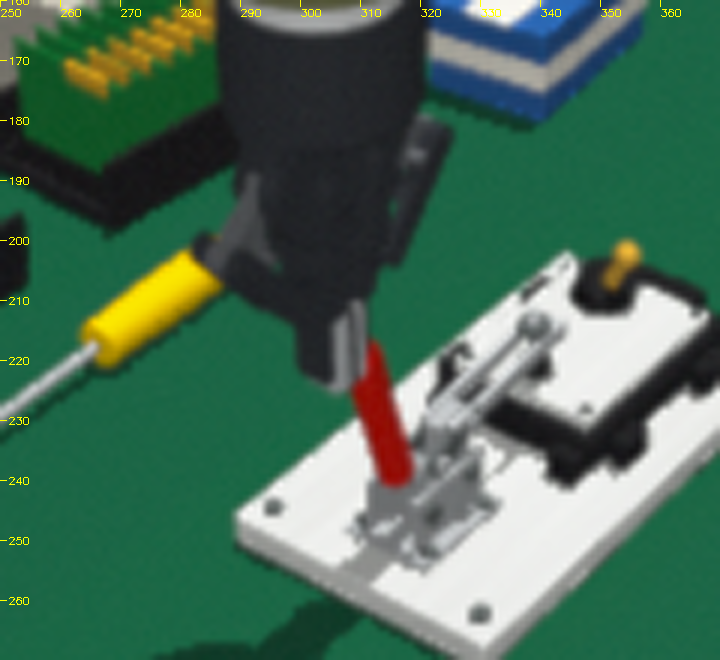

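Call:
carry_out(
  deltas=[0,0.01,-0.002,0,0,0.007,0,0,0,0.005,0,0],
)

```text
time_s: 8.98
position: [0.5439, 0.1747, 0.103]
ee_rot: [-0.001, 1.0, 0.0, 0.001]
force: [0.3, 2.1, 10.6]
finger_gap: 0.005
```

Call:
carry_out(
  deltas=[0,0.003,0,0],
)

```text
time_s: 9.1
position: [0.544, 0.1717, 0.1032]
ee_rot: [-0.001, 1.0, 0.0, 0.002]
force: [1.0, 1.1, 12.0]
finger_gap: -0.003
```

```bash
python3 - <<'E'
from h import *
for n in ["side"]:
    s=shot(n,"10");print(s["time_s"],s["position"],s["ee_rot"],s["force"])
crop("pics/side10.png","pics/s10c.png",250,160,370,270,6)
E
```

```text
9.1 [0.54401331 0.17167438 0.10321868] [-6.77266710e-04  9.99998587e-01  6.11814150e-06  1.53828476e-03] [ 0.97833441  1.05583118 11.96122264]
```

View pics/s10c.png

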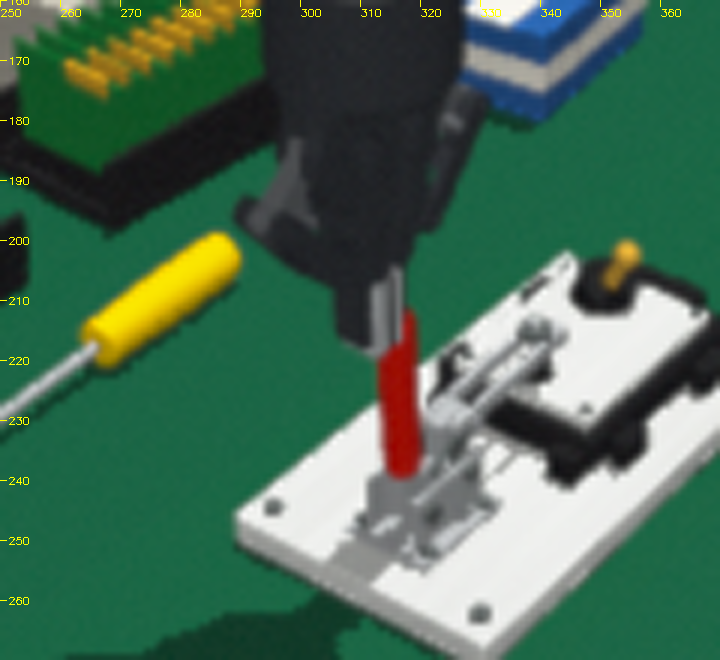

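Call:
carry_out(
  deltas=[0,-0.001,-0.01,0,0,0.004,-0.002,0],
)

```text
time_s: 9.4
position: [0.5425, 0.1683, 0.1138]
ee_rot: [-0.0, 1.0, 0.0, -0.0]
force: [-0.3, -0.9, -0.4]
finger_gap: -0.001
```

Call:
carry_out(
  deltas=[0,0.004,0,0],
)

```text
time_s: 9.52
position: [0.5425, 0.1636, 0.1133]
ee_rot: [0.0, 1.0, -0.0, -0.0]
force: [0.8, 0.5, -0.4]
finger_gap: 0.001
```

```bash
python3 - <<'E'
from h import *
for n in ["side"]:
    s=shot(n,"11");print(s["time_s"],s["position"],s["ee_rot"],s["force"])
crop("pics/side11.png","pics/s11c.png",250,160,370,270,6)
E
```

```text
9.525 [0.5424878  0.16360368 0.11326112] [ 1.91616706e-04  9.99999898e-01 -1.33826970e-04 -3.87040296e-04] [ 0.75552533  0.50987638 -0.41520803]
```

View pics/s11c.png

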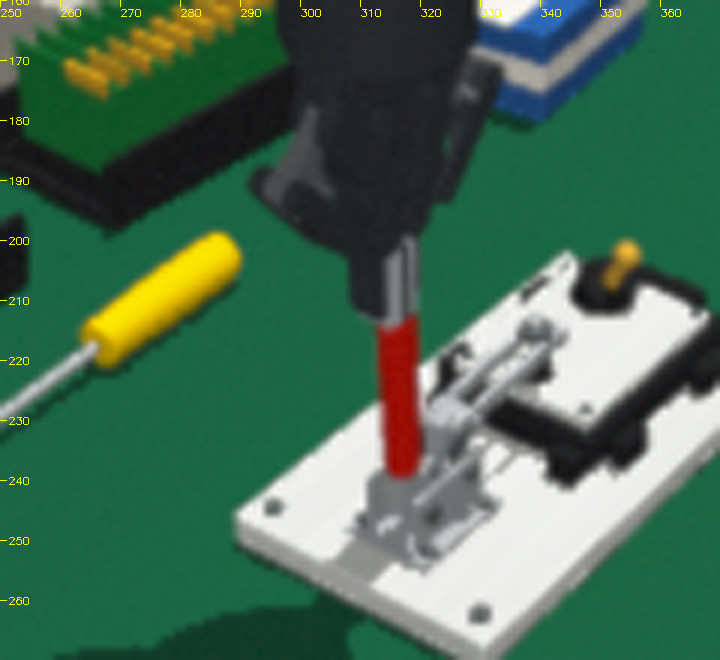

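Call:
carry_out(
  deltas=[0,0.004,0,0],
)

```text
time_s: 9.7
position: [0.5425, 0.16, 0.1131]
ee_rot: [0.0, 1.0, -0.0, -0.0]
force: [-0.9, 0.8, -0.6]
finger_gap: -0.001
```

Call:
carry_out(
  deltas=[0,0.003,0,0],
)

```text
time_s: 9.82
position: [0.5427, 0.1568, 0.1133]
ee_rot: [0.0, 1.0, -0.0, -0.0]
force: [0.0, 0.3, 0.1]
finger_gap: -0.003
```

```bash
python3 - <<'E'
from h import *
for n in ["side","wrist"]:
    s=shot(n,"12");print(s["time_s"],s["position"],s["ee_rot"],s["force"])
crop("pics/side12.png","pics/s12c.png",250,160,370,270,6)
E
```

```text
9.825 [0.54266488 0.15675627 0.11333705] [ 6.35591309e-05  9.99999946e-01 -2.09591160e-04 -2.46025212e-04] [0.02437097 0.34411823 0.09213736]
9.875 [0.54278274 0.15632766 0.1134155 ] [ 1.84200701e-04  9.99999881e-01 -4.18860486e-04 -1.71211691e-04] [-0.35432457 -0.82496132  0.50952936]
```

View pics/s12c.png

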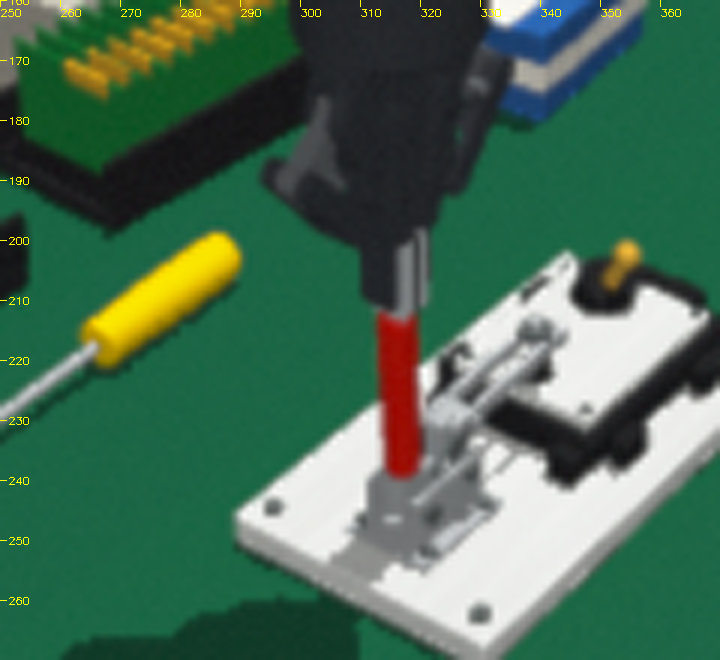

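View pics/wrist12.png

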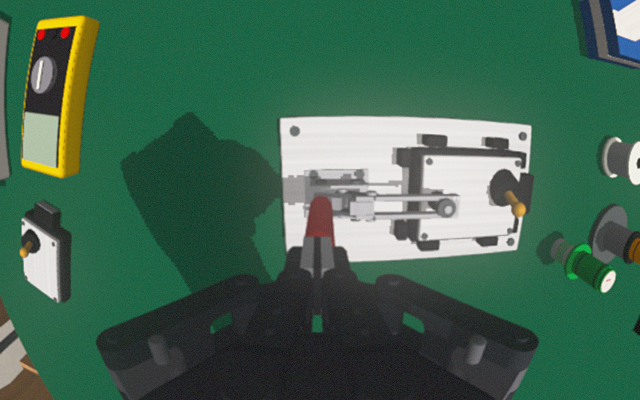

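Call:
carry_out(
  deltas=[0,0.003,0,0],
)

```text
time_s: 10.05
position: [0.5427, 0.1545, 0.1136]
ee_rot: [-0.0, 1.0, 0.0, -0.0]
force: [-0.6, 0.4, 0.2]
finger_gap: -0.004
```

Call:
carry_out(
  deltas=[0,0.003,0,0],
)

```text
time_s: 10.18
position: [0.5428, 0.1511, 0.1137]
ee_rot: [-0.0, 1.0, 0.0, 0.0]
force: [0.2, 0.1, -0.4]
finger_gap: -0.002
```

```bash
python3 - <<'E'
from h import *
for n in ["side","scene"]:
    s=shot(n,"13");print(s["time_s"],s["position"],s["ee_rot"],s["force"])
crop("pics/side13.png","pics/s13c.png",270,180,370,270,6)
crop("pics/scene13.png","pics/c13c.png",300,150,400,240,6)
a=cv2.imread("pics/s13c.png");b=cv2.imread("pics/c13c.png");cv2.imwrite("pics/m13.png",cv2.resize(np.hstack([a,b]),(800,360)))
E
```

```text
10.175 [0.54280468 0.15110699 0.11366007] [-2.65880054e-05  9.99999998e-01  1.17119761e-05  4.90672490e-05] [ 0.22113354  0.11524128 -0.37985934]
10.225 [0.54286333 0.15052574 0.11362763] [ 1.19208215e-04  9.99999953e-01 -2.81786859e-04  8.36812970e-06] [-0.44622201  0.27050415 -0.38306405]
```

View pics/m13.png

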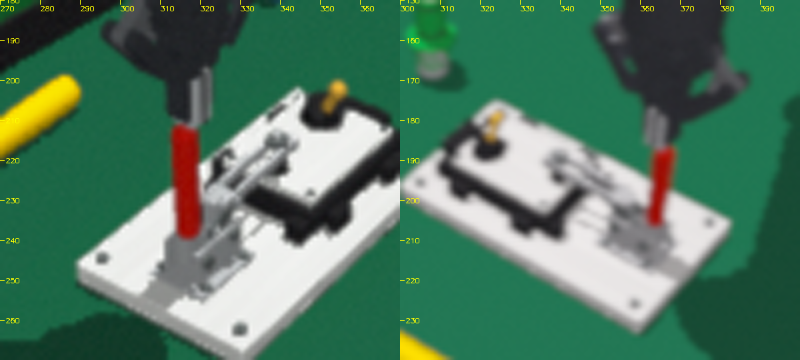

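```bash
python3 - <<'E'
from h import *
for n in ["side","scene"]:
    c=cam(n,"13")
    print(n,[ (z,np.round(proj(c,[.5443,.1525,z])[0],1)) for z in (.05,.113,.138)], "tcp",proj(c,[.5428,.1508,.1136]))
E
```

```text
side [(0.05, array([316.9, 237.8])), (0.113, array([316.5, 217.9])), (0.138, array([316.4, 209.6]))] tcp [[317.42567119 217.58030653]]
scene [(0.05, array([362.7, 205.4])), (0.113, array([364.1, 191.7])), (0.138, array([364.7, 186. ]))] tcp [[363.92168825 191.0808916 ]]
```

```bash
python3 - <<'E'
from h import *
for n,t in [("side","3"),("side","5"),("side","7"),("side","8"),("side","9"),("side","13")]:
    c=cam(n,t); s=pickle.load(open(f"{n}{t}.pkl","rb"))[0]; p=s["position"]
    print(t,p,np.round(proj(c,[p,p+[0,0,.02],p+[-.011,0,0]]),1).tolist())
E
```

```text
3 [0.5433784  0.28065133 0.1000129 ] [[280.8, 249.5], [280.2, 242.7], [284.4, 251.5]]
5 [0.54366573 0.25925446 0.04276805] [[288.5, 263.0], [288.1, 256.7], [292.0, 265.0]]
7 [0.54029431 0.26071452 0.03592599] [[289.3, 266.1], [288.9, 259.8], [292.7, 268.1]]
8 [0.5407517  0.23839714 0.07193311] [[294.8, 249.6], [294.4, 243.1], [298.3, 251.5]]
9 [0.54329601 0.19450136 0.1002206 ] [[305.8, 230.6], [305.5, 224.0], [309.3, 232.4]]
13 [0.54280468 0.15110699 0.11366007] [[317.3, 217.6], [317.2, 211.0], [320.8, 219.3]]
```

Call:
carry_out(
  deltas=[0,0,-0.02,0,0,-0.03,-0.04,0,0,-0.03,-0.03,0,0,0,0,0],
)

```text
time_s: 10.78
position: [0.5432, 0.2153, 0.2066]
ee_rot: [-0.002, 1.0, 0.002, 0.002]
force: [0.6, 0.0, -0.0]
finger_gap: -0.001
```

```bash
python3 - <<'E'
from h import *
for n in ["side","scene","wrist"]:
    s=shot(n,"14");print(s["time_s"],s["position"],s["ee_rot"],s["force"])
crop("pics/side14.png","pics/s13c.png",270,180,370,270,6)
crop("pics/scene14.png","pics/c13c.png",300,150,400,240,6)
a=cv2.imread("pics/s13c.png");b=cv2.imread("pics/c13c.png");cv2.imwrite("pics/m14.png",cv2.resize(np.hstack([a,b]),(800,360)))
E
```

```text
10.775 [0.5431562  0.21531425 0.206572  ] [-0.00175325  0.9999934   0.00229733  0.00220134] [ 0.58926886  0.02101976 -0.04909101]
10.825 [0.54292899 0.21274282 0.20456244] [-5.84555324e-04  9.99998766e-01  1.12132446e-03  9.31751092e-04] [-0.64392194 -0.70320665 -0.10520886]
10.875 [0.54273172 0.21099166 0.20325571] [ 1.95197699e-04  9.99999971e-01  1.36721532e-04 -2.77143883e-05] [ 0.07204873 -0.8295474  -0.42684039]
```

View pics/m14.png

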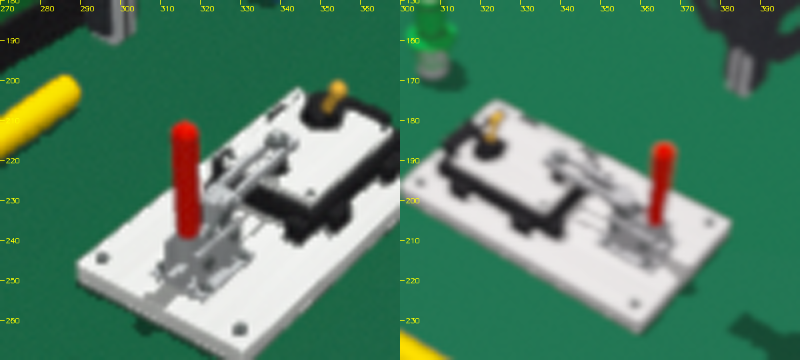

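View pics/wrist14.png

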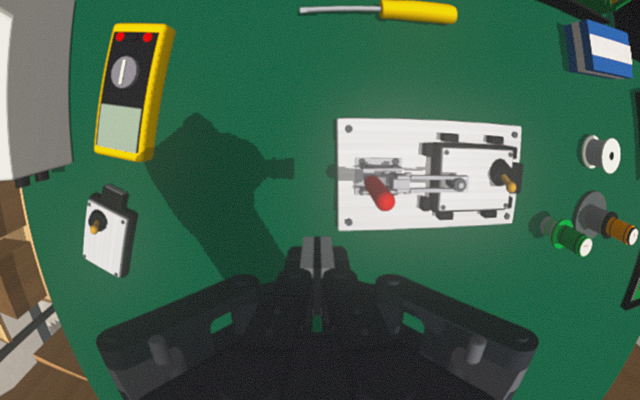

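```bash
python3 - <<'E'
from h import *
crop("pics/side14.png","pics/a.png",300,200,350,250,12,5)
crop("pics/wrist14.png","pics/b.png",330,150,430,220,8,10)
crop("pics/scene14.png","pics/c.png",340,175,390,225,12,5)
E
```

```text
(no output)
```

View pics/a.png

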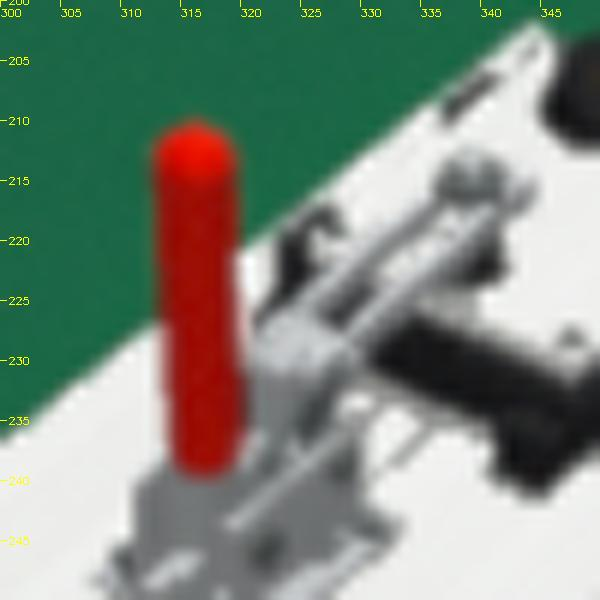

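View pics/b.png

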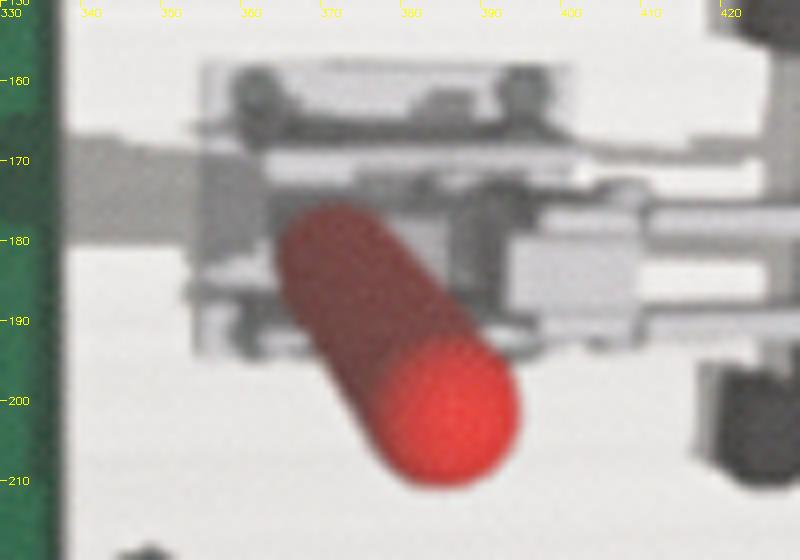

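View pics/c.png

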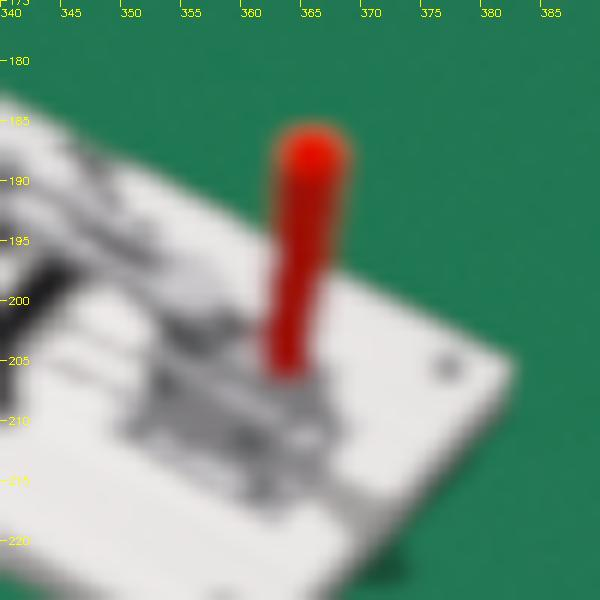

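```bash
python3 - <<'E'
from h import *
cs={n:cam(n,"14") for n in ["side","scene","wrist"]}
piv=np.array([.5443,.1525,.036]);yw=.021
for ph in (80,84,88,90,92,94,96):
    p=np.radians(ph);u=np.array([-np.sin(yw)*np.cos(p),np.cos(yw)*np.cos(p),np.sin(p)])
    print(ph,{n:np.round(np.r_[proj(c,piv+u*.0935)[0]-proj(c,piv+u*.0145)[0],proj(c,piv+u*.0145)[0]],1).tolist() for n,c in cs.items()})
E
```

```text
80 {'side': [-4.1, -22.1, 316.3, 238.2], 'scene': [5.5, -15.2, 363.3, 205.7], 'wrist': [-1.0, 18.8, 368.8, 181.4]}
84 {'side': [-2.6, -23.5, 316.5, 238.0], 'scene': [4.0, -16.1, 363.1, 205.6], 'wrist': [5.9, 18.9, 369.8, 181.5]}
88 {'side': [-1.2, -24.7, 316.8, 237.7], 'scene': [2.5, -17.0, 362.8, 205.4], 'wrist': [12.8, 18.9, 370.7, 181.5]}
90 {'side': [-0.5, -25.2, 316.9, 237.6], 'scene': [1.8, -17.4, 362.7, 205.3], 'wrist': [16.1, 18.9, 371.2, 181.5]}
92 {'side': [0.2, -25.7, 317.0, 237.5], 'scene': [1.0, -17.8, 362.6, 205.3], 'wrist': [19.5, 18.8, 371.6, 181.4]}
94 {'side': [0.9, -26.2, 317.1, 237.4], 'scene': [0.3, -18.1, 362.4, 205.2], 'wrist': [22.7, 18.7, 372.1, 181.4]}
96 {'side': [1.6, -26.7, 317.3, 237.4], 'scene': [-0.5, -18.4, 362.3, 205.1], 'wrist': [26.0, 18.5, 372.6, 181.4]}
```

Call:
carry_out(
  deltas=[0,0,0.05,0,0,0,0.048,0,0,0.02,0,0,0,0.015,0,0,0,0.004,0,0],
)

```text
time_s: 11.55
position: [0.5445, 0.1699, 0.1076]
ee_rot: [0.0, 1.0, -0.002, 0.002]
force: [-0.6, -0.4, -0.1]
finger_gap: -0.001
```

Call:
carry_out(
  deltas=[0,0.004,0,0],
)

```text
time_s: 11.68
position: [0.5439, 0.1683, 0.1074]
ee_rot: [-0.001, 1.0, -0.0, 0.002]
force: [-0.2, 0.2, 0.7]
finger_gap: -0.002
```

Call:
carry_out(
  deltas=[0,0.003,0,0],
)

```text
time_s: 11.8
position: [0.5432, 0.1657, 0.1066]
ee_rot: [-0.0, 1.0, 0.0, 0.001]
force: [1.2, -0.1, -0.1]
finger_gap: 0.0
```

Call:
carry_out(
  deltas=[0,0.002,0,0],
)

```text
time_s: 11.92
position: [0.5428, 0.1634, 0.1059]
ee_rot: [-0.0, 1.0, 0.0, 0.0]
force: [-0.1, 0.6, -0.4]
finger_gap: -0.004
```

Call:
carry_out(
  deltas=[0,0.002,0,0],
)

```text
time_s: 12.05
position: [0.5427, 0.1614, 0.1056]
ee_rot: [-0.0, 1.0, 0.0, -0.0]
force: [0.1, 0.5, -0.4]
finger_gap: 0.001
```

Call:
carry_out(
  deltas=[0,0.002,0,0],
)

```text
time_s: 12.18
position: [0.5426, 0.1605, 0.1056]
ee_rot: [-0.001, 1.0, 0.0, 0.0]
force: [1.2, 5.5, -0.9]
finger_gap: 0.001
```

```bash
python3 - <<'E'
from h import *
for n in ["side","scene","wrist"]:
    s=shot(n,"15");print(s["time_s"],s["position"],s["force"])
crop("pics/side15.png","pics/a.png",290,180,350,250,8,5)
crop("pics/scene15.png","pics/c.png",335,160,395,230,8,5)
crop("pics/wrist15.png","pics/b.png",280,150,460,290,4,10)
cv2.imwrite("pics/m15.png",cv2.resize(np.hstack([cv2.imread("pics/a.png"),cv2.imread("pics/c.png")]),(800,466)))
E
```

```text
12.175 [0.54262194 0.16047301 0.10561788] [ 1.19735711  5.48694571 -0.90479489]
12.225 [0.54261759 0.16057279 0.10564405] [ 0.5424805   4.27062885 -0.29057853]
12.275 [0.54262387 0.16059694 0.10566185] [ 0.8198885   4.01372306 -0.69955543]
```

View pics/m15.png

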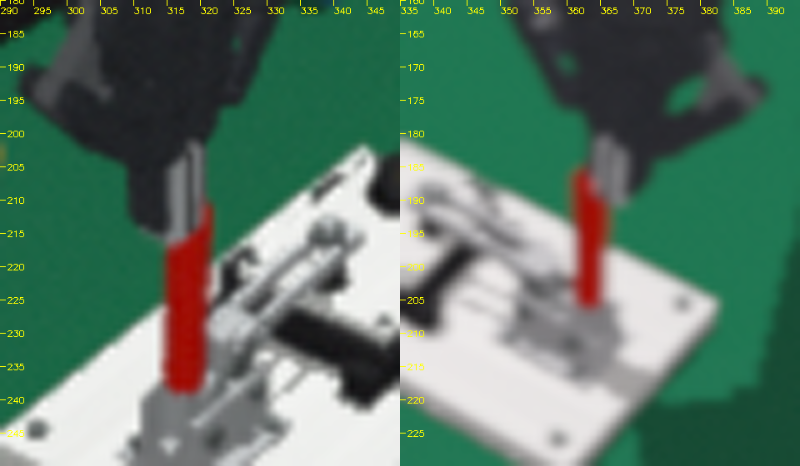

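View pics/b.png

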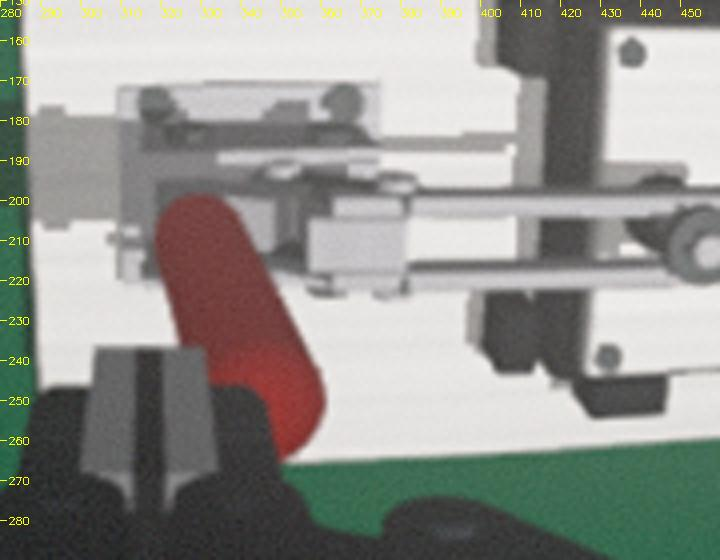

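Call:
carry_out(
  deltas=[0,0.001,0,0],
)

```text
time_s: 12.45
position: [0.5426, 0.1602, 0.1057]
ee_rot: [-0.001, 1.0, 0.001, 0.0]
force: [1.0, 8.1, -3.4]
finger_gap: 0.004
```

Call:
carry_out(
  deltas=[0,-0.02,0,0,0,-0.02,-0.05,0,0,-0.01,-0.05,0,0,0,0,0],
)

```text
time_s: 12.95
position: [0.5447, 0.21, 0.2103]
ee_rot: [-0.001, 1.0, 0.001, 0.004]
force: [0.7, 0.1, -1.2]
finger_gap: -0.002
```

```bash
python3 - <<'E'
from h import *
for n in ["side","scene","wrist"]:
    s=shot(n,"16");print(s["time_s"],s["position"],s["force"])
crop("pics/side16.png","pics/a.png",290,180,350,250,8,5)
crop("pics/scene16.png","pics/c.png",335,160,395,230,8,5)
crop("pics/wrist16.png","pics/b.png",330,140,460,230,6,10)
cv2.imwrite("pics/m16.png",cv2.resize(np.hstack([cv2.imread("pics/a.png"),cv2.imread("pics/c.png")]),(800,466)))
cs={n:cam(n,"16") for n in ["side","scene","wrist"]}
piv=np.array([.5443,.1525,.036]);yw=.021
for ph in (86,90,94):
    p=np.radians(ph);u=np.array([-np.sin(yw)*np.cos(p),np.cos(yw)*np.cos(p),np.sin(p)])
    print(ph,{n:np.round(np.r_[proj(c,piv+u*.0145)[0],proj(c,piv+u*.0935)[0]],1).tolist() for n,c in cs.items()})
E
```

```text
12.95 [0.54471492 0.20998907 0.21032408] [ 0.71817544  0.10396682 -1.23409825]
13.0 [0.54382491 0.20854929 0.20759338] [ 0.13453516 -0.2050486   0.00310957]
13.05 [0.54308734 0.20759303 0.20574073] [-0.62049435 -0.09366216 -0.74672607]
86 {'side': [316.6, 237.9, 314.7, 213.8], 'scene': [362.9, 205.5, 366.2, 188.9], 'wrist': [366.7, 181.4, 375.0, 200.1]}
90 {'side': [316.9, 237.6, 316.4, 212.4], 'scene': [362.7, 205.3, 364.5, 188.0], 'wrist': [367.6, 181.4, 382.7, 200.0]}
94 {'side': [317.1, 237.4, 318.1, 211.2], 'scene': [362.4, 205.2, 362.7, 187.1], 'wrist': [368.5, 181.3, 390.2, 199.7]}
```

View pics/m16.png

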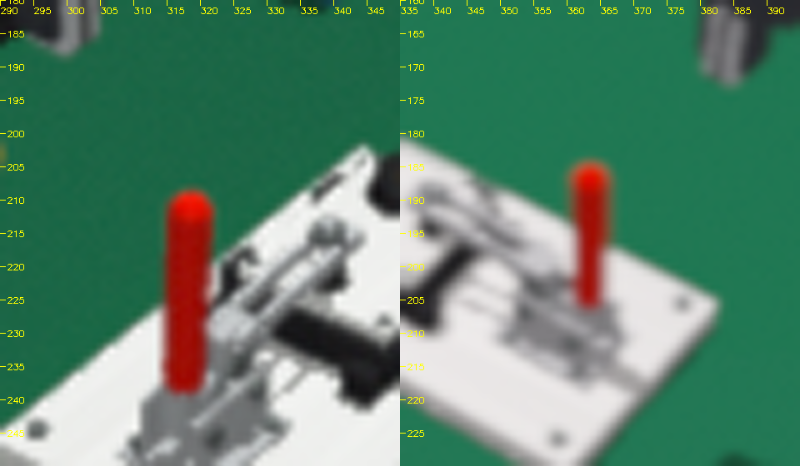

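View pics/b.png

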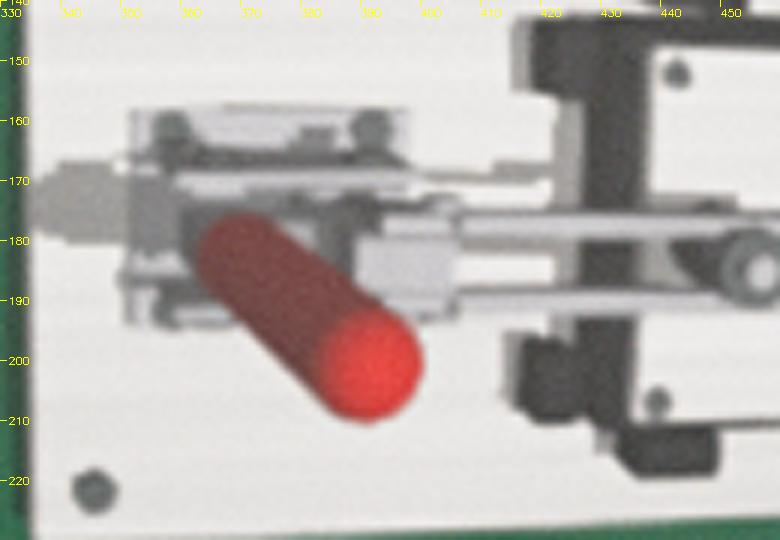

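```bash
python3 - <<'E'
from h import *
a=cam("scene","0");b=cam("side","0");w=cam("wrist","1");w2=cam("wrist","2")
print("green top",tri((a,(307,147.5)),(b,(404,183)),(w,(237,210))))
print("dial",tri((a,(282.8,135)),(b,(418.5,162)),(w,(319.3,204)),(w2,(554.5,219.5))))
print("spool",atz(w,(304,114),.048))
print(atz(w,(242,200),.04))
E
```

```text
green top (array([ 0.4711628 , -0.14887784,  0.09311903]), [array([-0.3,  0.2]), array([-0.4, -0. ]), array([-0. ,  1.5])])
dial (array([ 0.48471163, -0.25675424,  0.10885137]), [array([-0.5, -0.2]), array([-0.4,  0.1]), array([-0.1,  0.9]), array([-0.7,  0.5])])
spool [ 0.59573984 -0.23640867  0.048     ]
[ 0.47275149 -0.14322992  0.04      ]
```

Call:
carry_out(
  deltas=[-0.005,0.03,-0.01,0,-0.005,0.045,0,0,-0.005,0.045,0,0,-0.005,0.045,0,0,-0.005,0.045,0,0,-0.005,0.045,0,0,-0.005,0.045,0,0,-0.005,0.045,0,0,-0.005,0.045,0,0,-0.005,0.045,0.01,0,-0.007,0.029,0.03,0,0,0,0,0],
  hand=0,
)

```text
time_s: 14.6
position: [0.4815, -0.2586, 0.1712]
ee_rot: [-0.001, 1.0, -0.003, -0.004]
force: [-0.1, -0.1, -0.4]
finger_gap: 1.006
```

```bash
python3 - <<'E'
from h import *
for n in ["wrist","side","scene"]:
    s=shot(n,"17");print(s["time_s"],s["position"],s["ee_rot"],s["force"])
crop("pics/side17.png","pics/a.png",370,120,470,220,5,10)
crop("pics/scene17.png","pics/c.png",240,80,340,180,5,10)
cv2.imwrite("pics/m17.png",np.hstack([cv2.imread("pics/a.png"),cv2.imread("pics/c.png")])[:, :1000][:, 100:900])
cv2.imwrite("pics/m17.png",cv2.resize(np.hstack([cv2.imread("pics/a.png"),cv2.imread("pics/c.png")]),(800,400)))
E
```

```text
14.6 [ 0.48149207 -0.25864054  0.17124675] [-0.00109395  0.99998642 -0.00330544 -0.00387834] [-0.09174935 -0.08886991 -0.43915739]
14.65 [ 0.48332479 -0.25668862  0.17300762] [-0.00106201  0.99999476 -0.00180285 -0.0024686 ] [ 0.36254394  0.07793626 -0.01193648]
14.7 [ 0.48476154 -0.25550131  0.17435165] [-7.83440937e-04  9.99998763e-01 -5.50959650e-04 -1.24755868e-03] [-0.45303666  0.75157398  0.45736881]
```

View pics/m17.png

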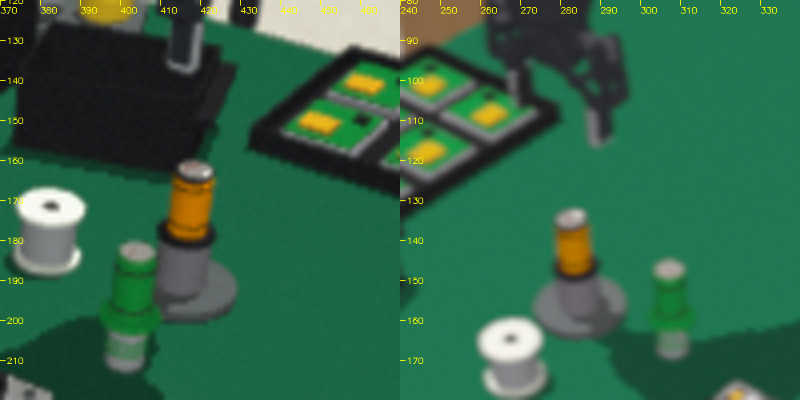

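View pics/wrist17.png

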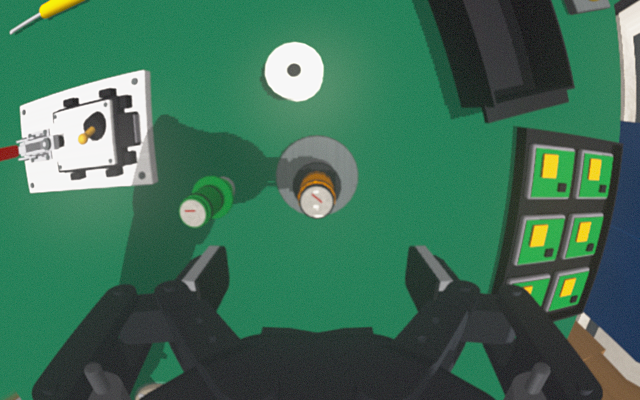

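```bash
python3 - <<'E'
from h import *
a=cam("scene","17");b=cam("side","17")
for h in (0,.013,.02,.03,.035): print(h,proj(a,[[.4847-0,-.2555+.045,.1744+h],[.4847,-.2555-.045,.1744+h]]).round(1).tolist(),proj(b,[[.4833,-.2567+.045,.173+h],[.4833,-.2567-.045,.173+h]]).round(1).tolist())
w=cam("wrist","17");s=pickle.load(open("wrist17.pkl","rb"))[0]
from scipy.spatial.transform import Rotation
Rt=q2R(s["ee_rot"])
for h in (0,.013,.02,.03,.035):
  print(h,proj(w,[s["position"]+Rt@np.array([dx,dy,-h]) for dx in (.011,-.011) for dy in (.0425,-.0425)]).round(0).tolist())
print("dial",atz(w,(317.5,201.5),.110))
E
```

```text
0 [[290.1, 124.6], [272.0, 115.7]] [[413.8, 148.7], [428.3, 137.7]]
0.013 [[289.9, 121.5], [271.6, 112.6]] [[414.3, 144.6], [428.9, 133.8]]
0.02 [[289.7, 119.8], [271.4, 110.9]] [[414.6, 142.4], [429.2, 131.6]]
0.03 [[289.5, 117.3], [271.1, 108.5]] [[415.0, 139.2], [429.7, 128.5]]
0.035 [[289.4, 116.1], [270.9, 107.3]] [[415.3, 137.6], [429.9, 127.0]]
0 [[389.0, 217.0], [244.0, 217.0], [386.0, 251.0], [247.0, 251.0]]
0.013 [[394.0, 224.0], [239.0, 224.0], [391.0, 261.0], [242.0, 260.0]]
0.02 [[397.0, 229.0], [235.0, 228.0], [394.0, 266.0], [239.0, 266.0]]
0.03 [[402.0, 235.0], [231.0, 235.0], [398.0, 275.0], [235.0, 275.0]]
0.035 [[405.0, 239.0], [228.0, 239.0], [400.0, 279.0], [232.0, 279.0]]
dial [ 0.48489819 -0.25925898  0.11      ]
```

Call:
carry_out(
  deltas=[0,0.002,0.03,0,0,0,0.03,0,0,0,0.03,0,0,0,0.02,0,0,0,0.012,0,0,0,0,0,0,0,0,0],
)

```text
time_s: 15.62
position: [0.4866, -0.2578, 0.0547]
ee_rot: [0.0, 1.0, 0.0, 0.001]
force: [0.6, -0.5, 0.4]
finger_gap: 1.0
```

```bash
python3 - <<'E'
from h import *
for n in ["wrist","side","scene"]:
    s=shot(n,"18");print(s["time_s"],s["position"],s["ee_rot"],s["force"])
crop("pics/side18.png","pics/a.png",370,120,470,220,5,10)
crop("pics/scene18.png","pics/c.png",240,80,340,180,5,10)
cv2.imwrite("pics/m18.png",cv2.resize(np.hstack([cv2.imread("pics/a.png"),cv2.imread("pics/c.png")]),(800,400)))
E
```

```text
15.625 [ 0.48660011 -0.25780623  0.05474594] [3.28604665e-04 9.99999597e-01 1.44042969e-04 8.23171740e-04] [ 0.57380096 -0.54727554  0.3884969 ]
15.675 [ 0.48657504 -0.25794706  0.05478126] [3.85027371e-04 9.99999539e-01 4.31842503e-05 8.78811154e-04] [-0.84194352  0.24348626  0.48465158]
15.725 [ 0.48648519 -0.25801092  0.05472409] [ 3.96813190e-04  9.99999557e-01 -3.95574614e-05  8.53055655e-04] [ 0.39011385 -1.24955633  0.03408231]
```

View pics/m18.png

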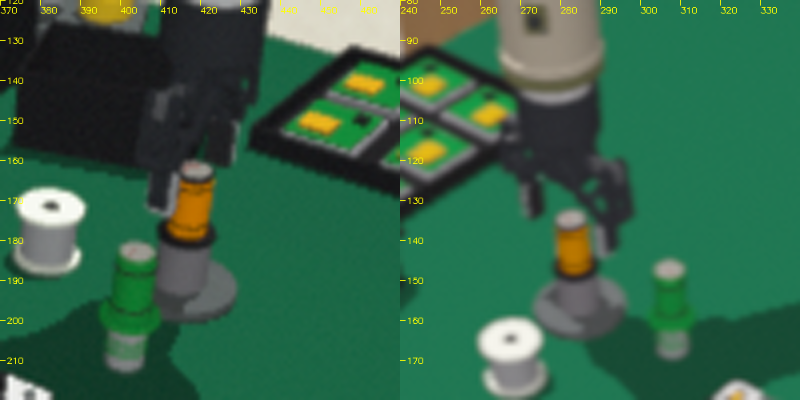

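View pics/wrist18.png

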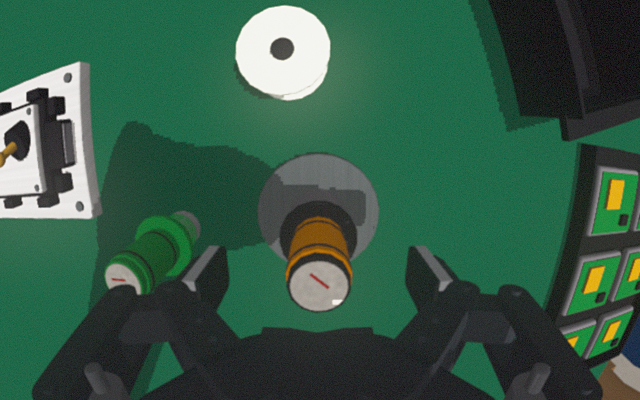

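Call:
carry_out(
  deltas=[0,0,0.004,0,0,0,0,0],
)

```text
time_s: 16.02
position: [0.4855, -0.2577, 0.0493]
ee_rot: [-0.0, 1.0, -0.0, -0.0]
force: [-0.2, -0.3, -0.4]
finger_gap: 1.002
```

Call:
carry_out(
  deltas=[0,0,0,0,0,0,0,0,0,0,0,0,0,0,0,0],
  hand=1,
  grip_force=50,
)

```text
time_s: 16.52
position: [0.4858, -0.258, 0.0499]
ee_rot: [0.0, 1.0, -0.0, 0.0]
force: [-0.4, -0.1, 1.4]
finger_gap: 0.335
```

```bash
python3 - <<'E'
from h import *
for n in ["wrist","side","scene"]:
    s=shot(n,"19");print(s["time_s"],s["position"],s["ee_rot"],s["force"],s["finger_gap"])
crop("pics/side19.png","pics/a.png",370,120,470,220,5,10)
crop("pics/scene19.png","pics/c.png",240,80,340,180,5,10)
cv2.imwrite("pics/m19.png",cv2.resize(np.hstack([cv2.imread("pics/a.png"),cv2.imread("pics/c.png")]),(800,400)))
E
```

```text
16.525 [ 0.48583374 -0.25799515  0.04986469] [ 1.23720217e-04  9.99999963e-01 -1.79738214e-04  1.61221259e-04] [-0.3807896  -0.07576246  1.43174665] 0.3348686571602711
16.575 [ 0.48581197 -0.25796059  0.04982708] [ 1.05987919e-04  9.99999969e-01 -1.71123350e-04  1.47729685e-04] [-0.77337345 -0.20605923  2.32636257] 0.33159277242376295
16.625 [ 0.48584052 -0.25796595  0.04984066] [ 1.21800762e-04  9.99999969e-01 -1.34510592e-04  1.72970254e-04] [-0.96119793 -0.33122432  2.69141577] 0.3384594617689477
```

View pics/m19.png

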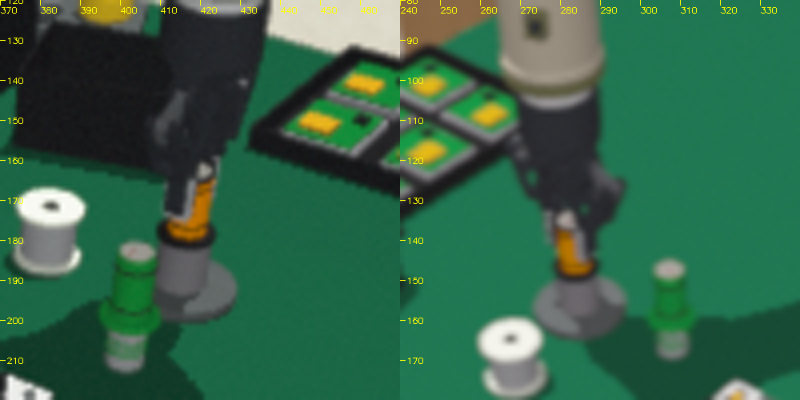

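View pics/wrist19.png

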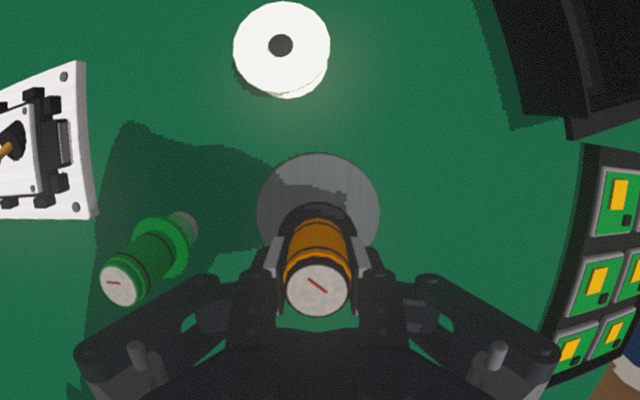

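Call:
carry_out(
  deltas=[0,0,-0.01,0,0,0,-0.02,0,0,0,-0.025,0,0,0,-0.007,0,0.02,0,0,-0.021,0.0195,0,0,0,0,0,0,0],
)

```text
time_s: 17.55
position: [0.5258, -0.2563, 0.1106]
ee_rot: [-0.001, 1.0, 0.011, -0.0]
force: [0.6, 1.0, -3.4]
finger_gap: 0.336
```

```bash
python3 - <<'E'
from h import *
for n in ["wrist","side","scene"]:
    s=shot(n,"20");print(s["time_s"],s["position"],s["ee_rot"],s["force"],s["finger_gap"])
crop("pics/side20.png","pics/a.png",370,120,470,220,5,10)
crop("pics/scene20.png","pics/c.png",240,80,340,180,5,10)
cv2.imwrite("pics/m20.png",cv2.resize(np.hstack([cv2.imread("pics/a.png"),cv2.imread("pics/c.png")]),(800,400)))
E
```

```text
17.55 [ 0.52575523 -0.25633297  0.11057572] [-6.65219316e-04  9.99937000e-01  1.11977480e-02 -4.04610251e-04] [ 0.61420603  1.01520682 -3.42959415] 0.3358885203395908
17.6 [ 0.52481082 -0.25672235  0.11055207] [-5.74042805e-04  9.99940829e-01  1.08340854e-02 -7.94621889e-04] [ 0.18653857  0.30323556 -3.18768618] 0.3331624630519426
17.65 [ 0.52429852 -0.25712852  0.11068662] [-4.04684147e-04  9.99944488e-01  1.04897947e-02 -9.06041926e-04] [-0.1978679  -0.95395183 -3.42969268] 0.33373729843014505
```

View pics/m20.png

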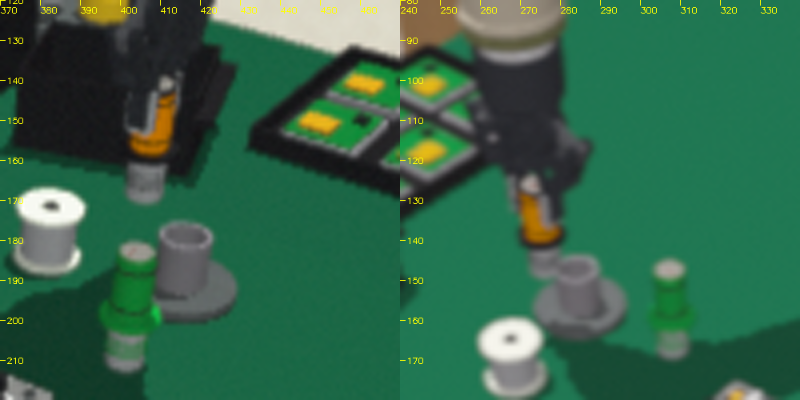

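View pics/wrist20.png

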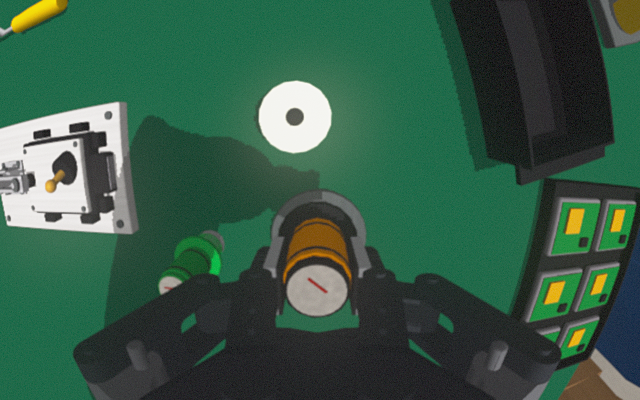

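```bash
python3 - <<'E'
from h import *
crop("pics/side20.png","pics/a.png",385,130,435,205,8,5)
crop("pics/scene20.png","pics/c.png",260,110,310,185,8,5)
cv2.imwrite("pics/m20b.png",np.hstack([cv2.imread("pics/a.png"),cv2.imread("pics/c.png")]))
a=cam("scene","20");b=cam("side","20")
print(atz(b,(416.3,179.2),.052),atz(a,(284.3,147),.052))
E
```

```text
[ 0.48075306 -0.2523674   0.052     ] [ 0.48315238 -0.25439738  0.052     ]
```

View pics/m20b.png

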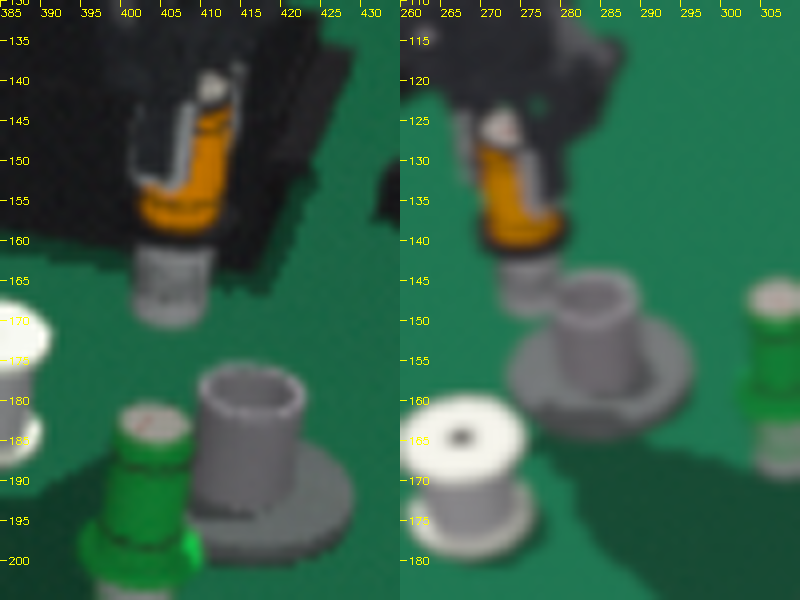

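Call:
carry_out(
  deltas=[0.002,0,0.016,0,0,0,0.016,0,0,0,0.012,0,0,0,0,0,0,0,0,0],
  grip_force=30,
)

```text
time_s: 18.32
position: [0.5275, -0.2574, 0.0678]
ee_rot: [0.0, 1.0, 0.01, 0.0]
force: [0.5, -0.3, -2.7]
finger_gap: 0.337
```

Call:
carry_out(
  deltas=[-0.004,0,0,0,-0.004,0,0,0,-0.003,0,0,0],
)

```text
time_s: 18.7
position: [0.5184, -0.2576, 0.0688]
ee_rot: [0.001, 1.0, 0.011, 0.003]
force: [7.7, 0.2, -2.4]
finger_gap: 0.331
```

```bash
python3 - <<'E'
from h import *
for n in ["wrist","side","scene"]:
    s=shot(n,"21");print(s["time_s"],s["position"],s["ee_rot"],s["force"],s["finger_gap"])
crop("pics/side21.png","pics/a.png",385,130,435,205,8,5)
crop("pics/scene21.png","pics/c.png",260,110,310,185,8,5)
cv2.imwrite("pics/m21.png",np.hstack([cv2.imread("pics/a.png"),cv2.imread("pics/c.png")]))
E
```

```text
18.7 [ 0.51836759 -0.25764343  0.06884033] [5.73599983e-04 9.99939216e-01 1.07141863e-02 2.53817773e-03] [ 7.66015211  0.2324452  -2.43629239] 0.33127400158270454
18.75 [ 0.51823891 -0.25769254  0.06893036] [5.76636252e-04 9.99939904e-01 1.06329458e-02 2.60704879e-03] [ 7.87390028 -0.05313919 -4.91587033] 0.33364693332327827
18.8 [ 0.51839117 -0.25767716  0.06890702] [5.89500160e-04 9.99939390e-01 1.06826342e-02 2.59817135e-03] [ 5.68014976 -0.93012703 -4.50549415] 0.32951383283025115
```

View pics/m21.png

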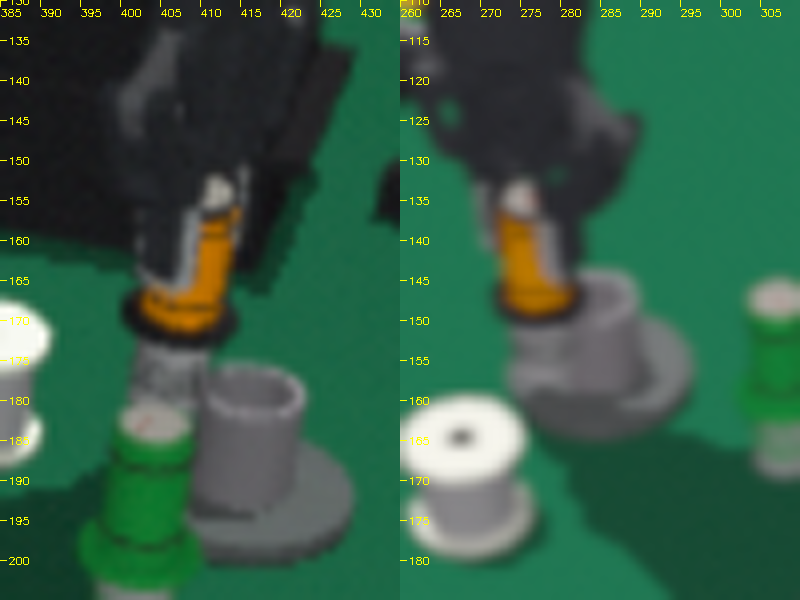

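Call:
carry_out(
  deltas=[-0.004,0,0,0,-0.004,0,0,0,-0.004,0,0,0,-0.004,0,0,0,0,0,0,0],
)

```text
time_s: 19.48
position: [0.5033, -0.2583, 0.0699]
ee_rot: [0.001, 1.0, 0.011, 0.004]
force: [6.3, -0.2, 0.5]
finger_gap: 0.337
```

```bash
python3 - <<'E'
from h import *
for n in ["wrist","side","scene"]:
    s=shot(n,"22");print(s["time_s"],s["position"],s["ee_rot"],s["force"],s["finger_gap"])
crop("pics/side22.png","pics/a.png",385,130,435,205,8,5)
crop("pics/scene22.png","pics/c.png",260,110,310,185,8,5)
cv2.imwrite("pics/m22.png",np.hstack([cv2.imread("pics/a.png"),cv2.imread("pics/c.png")]))
E
```

```text
19.475 [ 0.5032767  -0.25829997  0.06991572] [0.00105297 0.99993604 0.01069785 0.00351702] [ 6.26718822 -0.17188204  0.51812984] 0.3373944457566401
19.525 [ 0.50328979 -0.25833058  0.0698881 ] [0.00104739 0.99993637 0.01068457 0.00346428] [ 6.90080435 -0.21001447  0.06476469] 0.3346172784589131
19.575 [ 0.50334278 -0.25829497  0.06988308] [0.00105594 0.99993556 0.01075906 0.00346354] [6.3671188  0.0107852  0.38109523] 0.3334267254033672
```

View pics/m22.png

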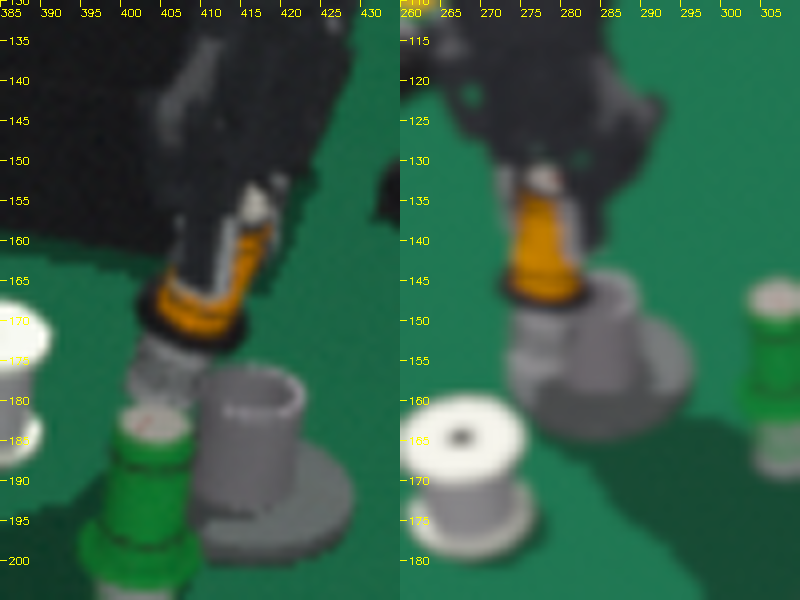

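View pics/wrist22.png

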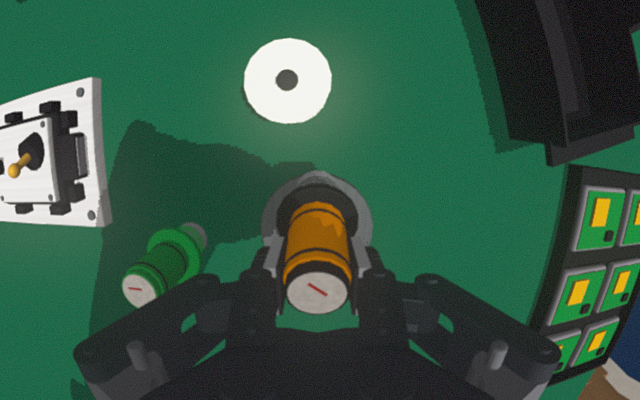

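```bash
python3 - <<'E'
from h import *
crop("pics/wrist22.png","pics/b.png",255,165,385,325,5,10)
E
```

```text
(no output)
```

View pics/b.png

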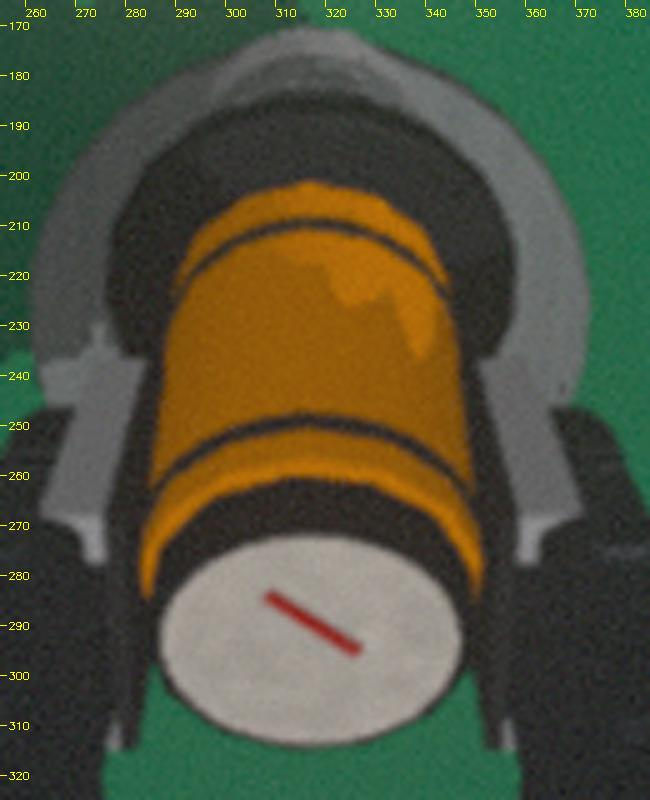

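```bash
cat > tilt.py <<'E'
from h import *
s,d=pickle.load(open("wrist0.pkl","rb"));T=d["T_tool_cam"];K=d["camera_matrix"]
c=(K,T[:3,:3],T[:3,3],True)
# model points (radial on +x side, axial from nose)
MP=np.array([[14,96],[-14,96],[15,90],[15,44],[23,44]])/1000.
def pts(q,mp=MP):
    th,gx,gz=q  # axis point at 67mm in tool frame; tool z down. nose direction=(sin th,0,cos th); radial +x=(cos th,0,-sin th)
    n=np.array([np.sin(th),0,np.cos(th)]);r=np.array([np.cos(th),0,-np.sin(th)])
    return np.array([gx,0,gz])+np.outer(.067-mp[:,1],n)+np.outer(mp[:,0],r)
def fit(rows):
    ok=[i for i,x in enumerate(rows) if x is not None];rr=np.array([rows[i] for i in ok],float)
    f=least_squares(lambda q:proj(c,pts(q)[ok])[:,1]-rr,[.2,0,-.03])
    n=pts(f.x,np.array([[0,0],[0,.096]]))
    print("tilt deg %.1f"%np.degrees(f.x[0]),"axis67 (tool)",np.round(f.x[1:],4),"nose",np.round(n[0],4),"dial",np.round(n[1],4),"res",np.round(f.fun,1));return f.x
E
python3 - <<'E'
from tilt import *
fit([272,314,260,202,184])
crop("pics/wrist19.png","pics/b.png",255,165,385,325,5,10)
E
```

```text
tilt deg 17.3 axis67 (tool) [ 0.0033 -0.0293] nose [0.0232 0.     0.0347] dial [-0.0053  0.     -0.057 ] res [-0.   0.4 -0.3 -2.4  2.3]
```

View pics/b.png

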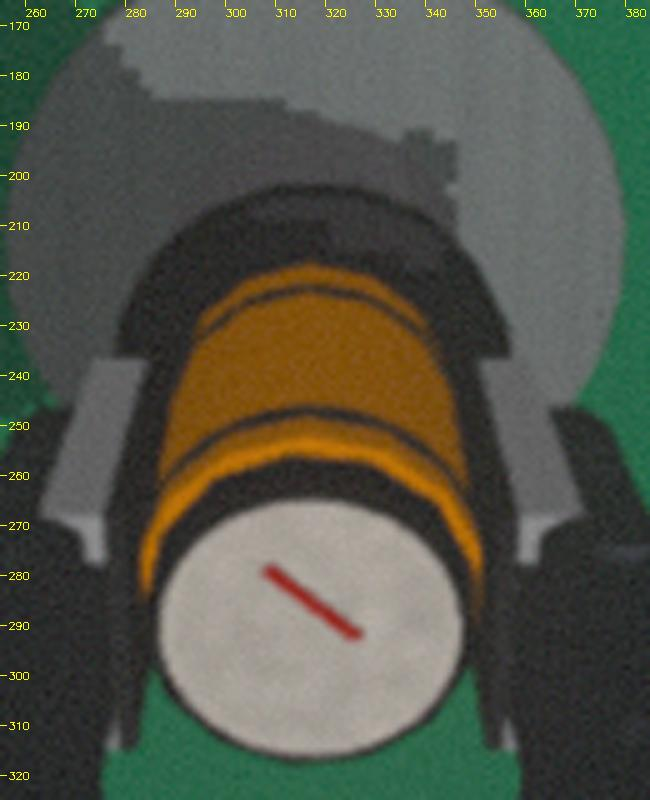

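```bash
python3 - <<'E'
from tilt import *
fit([265,316,257,218,202])
E
```

```text
tilt deg 4.2 axis67 (tool) [-0.005 -0.023] nose [-0.0001  0.      0.0438] dial [-0.0072  0.     -0.0519] res [ 0.4  0.2 -0.7 -1.4  1.4]
```

```bash
python3 - <<'E'
from tilt import *
for gx in (-.002,0,.002):
    print(gx,proj(c,pts([0,gx,-.0312]))[:,1].round(1), proj(c,pts([0,gx,-.0312],np.array([[12.7,96],[-12.7,96],[14,90],[14,96]])/1e3))[:,1].round(1))
print("obs 265 316 257 218 202")
E
```

```text
-0.002 [261.9 319.3 253.2 218.2 204.1] [264.9 317.  255.5 261.9]
0 [257.3 315.7 248.8 214.7 200.5] [260.3 313.2 251.  257.3]
0.002 [252.7 311.9 244.2 211.2 196.9] [255.7 309.5 246.5 252.7]
obs 265 316 257 218 202
```

```bash
sed -i 's/^MP=.*/MP=np.array([[12.5,96],[-12.5,96],[13.6,90],[15,44],[23.8,44]])\/1000./' tilt.py; python3 - <<'E'
from tilt import *
print(fit([265,316,257,218,202]));print(fit([272,314,260,202,184]))
E
```

```text
tilt deg 0.5 axis67 (tool) [-0.0022 -0.0302] nose [-0.0016  0.      0.0368] dial [-0.0025  0.     -0.0592] res [ 0.5  0.  -0.6 -0.3  0.3]
[ 0.00906486 -0.00223516 -0.03021952]
tilt deg 13.8 axis67 (tool) [ 0.0046 -0.0333] nose [0.0205 0.     0.0318] dial [-0.0024  0.     -0.0615] res [-0.   0.3 -0.2 -1.4  1.3]
[ 0.24072393  0.00456237 -0.0333043 ]
```

Call:
carry_out(
  deltas=[-0.004,0,0,0,-0.004,0,0,0,-0.004,0,0,0,-0.003,0,0,0,0,0,0,0],
)

```text
time_s: 20.25
position: [0.4878, -0.2584, 0.0693]
ee_rot: [0.001, 1.0, 0.011, 0.003]
force: [6.9, 0.0, -1.5]
finger_gap: 0.334
```

```bash
python3 - <<'E'
from h import *
for n in ["wrist"]:
    s=shot(n,"23");print(s["time_s"],s["position"],s["ee_rot"],s["force"],s["finger_gap"])
crop("pics/wrist23.png","pics/b.png",255,145,385,325,4,10)
E
```

```text
20.25 [ 0.48782945 -0.25838421  0.06928147] [7.74190256e-04 9.99937840e-01 1.07295058e-02 2.93178741e-03] [ 6.88530015  0.03037235 -1.53953644] 0.3344144073987625
```

View pics/b.png

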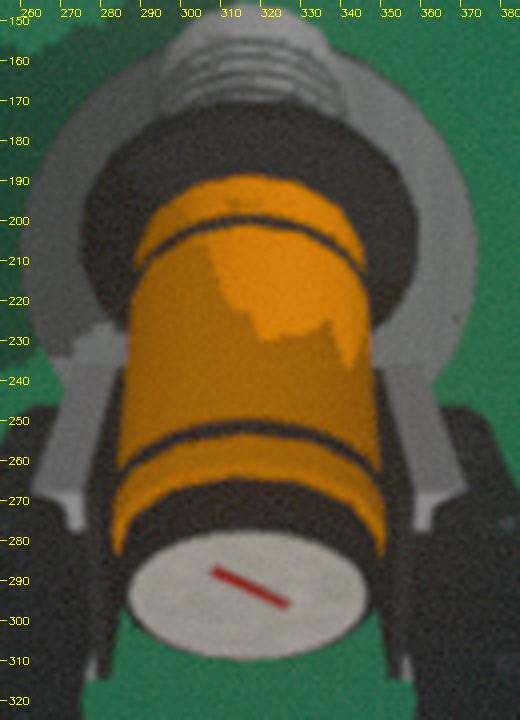

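```bash
python3 - <<'E'
from tilt import *
fit([278,310,264.5,188.5,170])
fit([278,310,264.5,188.5,None])
E
```

```text
tilt deg 25.9 axis67 (tool) [ 0.0101 -0.0358] nose [0.0393 0.     0.0245] dial [-0.0026  0.     -0.0619] res [ 0.3  0.4 -0.6 -1.9  1.9]
tilt deg 25.6 axis67 (tool) [ 0.0086 -0.0334] nose [0.0375 0.     0.027 ] dial [-0.004   0.     -0.0595] res [ 0.3 -0.  -0.3  0. ]
```

Call:
carry_out(
  deltas=[0,0,0,0,0,0,0,0,0.004,0,0,0,0,0,-0.02,0,0,0,-0.04,0,0,0,-0.04,0,0,0,0,0],
  grip_force=110,
)

```text
time_s: 21.18
position: [0.4906, -0.2591, 0.171]
ee_rot: [0.001, 1.0, 0.01, 0.002]
force: [0.1, -0.6, -3.8]
finger_gap: 0.32
```

```bash
python3 - <<'E'
from h import *
for n in ["wrist","side","scene"]:
    s=shot(n,"24");print(s["time_s"],s["position"],s["ee_rot"],s["force"],s["finger_gap"])
crop("pics/wrist24.png","pics/b.png",255,145,385,325,4,10)
E
```

```text
21.175 [ 0.49062884 -0.25905714  0.17104692] [0.00145069 0.99994364 0.0102391  0.00240319] [ 0.10631246 -0.57659023 -3.75871608] 0.320321675762327
21.225 [ 0.48941415 -0.25854081  0.16863914] [6.01770151e-04 9.99947076e-01 1.02437200e-02 7.40713662e-04] [ 0.12866826  0.70294053 -3.64339543] 0.31526347133914273
21.275 [ 0.48851926 -0.25810813  0.16704616] [-9.83391994e-05  9.99947108e-01  1.02705148e-02 -5.36000299e-04] [ 0.08896874 -0.15841179 -3.64750024] 0.3237076413736522
```

View pics/b.png

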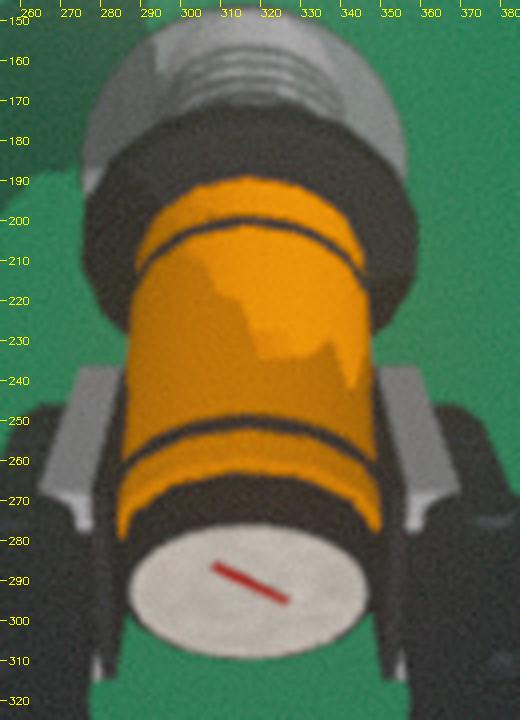

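Call:
carry_out(
  deltas=[0.002,-0.03,0,0,0.002,-0.045,0,0,0.002,-0.045,0,0,0.002,-0.045,0,0,0,-0.045,0,0,0,-0.038,0.008,0,0,0,0.008,0,0,0,0,0,0,0,0,0],
)

```text
time_s: 22.45
position: [0.4918, -0.0115, 0.1511]
ee_rot: [0.0, 1.0, 0.009, -0.001]
force: [0.6, 0.4, -3.0]
finger_gap: 0.315
```

```bash
python3 - <<'E'
from tilt import *
fit([276,309.5,263,189,171])
for n in ["wrist","side","scene"]:
    s=shot(n,"25");print(s["time_s"],s["position"],s["ee_rot"],s["force"],s["finger_gap"])
crop("pics/side25.png","pics/a.png",300,140,400,240,8,10)
crop("pics/scene25.png","pics/c.png",270,110,370,210,8,10)
crop("pics/wrist25.png","pics/b.png",230,60,410,240,4,10)
E
```

```text
tilt deg 24.6 axis67 (tool) [ 0.0097 -0.035 ] nose [0.0375 0.     0.026 ] dial [-0.0024  0.     -0.0613] res [ 0.4  0.3 -0.7 -1.6  1.6]
22.45 [ 0.49177126 -0.01147927  0.15114471] [ 8.91663958e-05  9.99956854e-01  9.27148142e-03 -5.67550274e-04] [ 0.60453901  0.36633393 -3.00553147] 0.3145396093071478
22.5 [ 0.4920078 -0.0113364  0.1514552] [ 5.87501357e-05  9.99956607e-01  9.31233753e-03 -2.46654544e-04] [ 0.0139752  -0.21420352 -3.07820387] 0.317969714603129
22.55 [ 0.49214127 -0.01110042  0.15164191] [ 2.57838028e-05  9.99955175e-01  9.46822915e-03 -2.16524894e-05] [ 1.0615019   0.121777   -2.77888009] 0.32005388048258065
```

View pics/a.png

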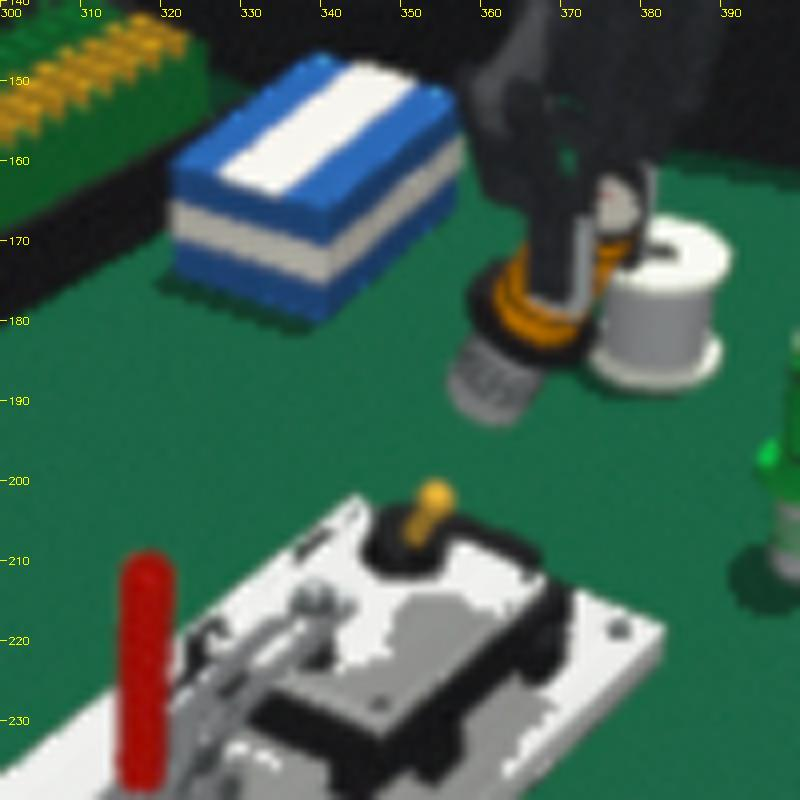

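View pics/c.png

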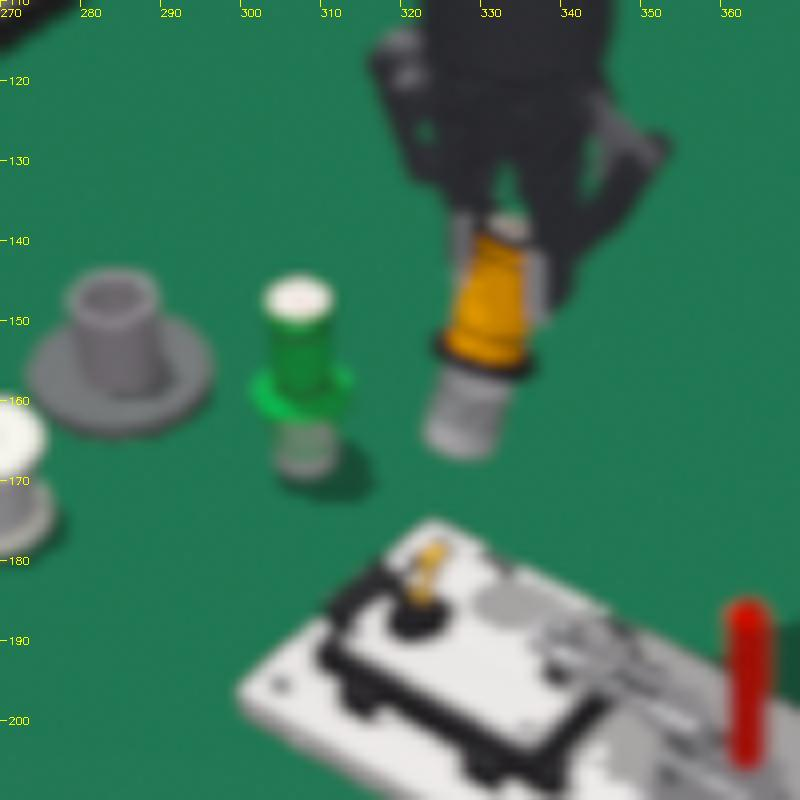

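View pics/b.png

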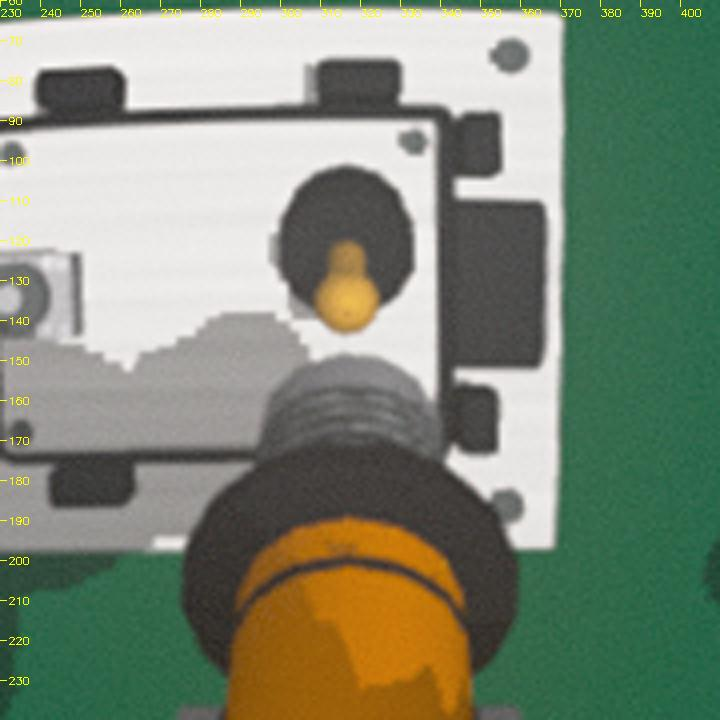

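```bash
cat > ov.py <<'E'
from tilt import *
def overlay(tag,th,gx,gz,nip,yaw,gy=0.):
    """draw tester (tool-frame axis) and nipple outlines"""
    for n,box,k in [("side",(300,140,400,240),8),("scene",(270,110,370,210),8),("wrist",(230,60,410,240),4)]:
        s=pickle.load(open(f"{n}{tag}.pkl","rb"))[0];cc=cam(n,tag)
        Rt=q2R(s["ee_rot"]);p=s["position"]
        im=cv2.imread(f"pics/{n}{tag}.png");x0,y0,x1,y1=box
        im=cv2.resize(im[y0:y1,x0:x1],None,fx=k,fy=k,interpolation=cv2.INTER_CUBIC)
        nn=np.array([np.sin(th),0,np.cos(th)]);e1=np.array([np.cos(th),0,-np.sin(th)]);e2=np.array([0,1,0])
        a=np.linspace(0,2*np.pi,60)
        def dr(P,col):
            u=((proj(cc,P)-[x0,y0]+.5)*k).astype(int);cv2.polylines(im,[u.reshape(-1,1,2)],True,col,1)
        for r,z in [(.0145,0),(.0145,.038),(.023,.038),(.023,.044),(.015,.09),(.0125,.096)]:
            P=np.array([gx,gy,gz])+(.067-z)*nn+r*(np.outer(np.cos(a),e1)+np.outer(np.sin(a),e2))
            dr(P@Rt.T+p,(255,255,0))
        t=np.radians(25);az=np.array([-np.sin(t)*np.cos(yaw),-np.sin(t)*np.sin(yaw),np.cos(t)])
        f1=np.array([np.cos(t)*np.cos(yaw),np.cos(t)*np.sin(yaw),np.sin(t)]);f2=np.cross(az,f1)
        for r,z in [(.015,0),(.0065,.02)]:
            dr(nip+z*az+r*(np.outer(np.cos(a),f1)+np.outer(np.sin(a),f2)),(255,0,255))
        cv2.imwrite(f"pics/ov_{n}{tag}.png",im)
E
python3 - <<'E'
from ov import *
w=cam("wrist","25");a=cam("scene","25");b=cam("side","25")
print("head",tri((w,(314.8,135.5)),(a,(324.3,179.3)),(b,(354.3,202))))
for n,c_,u in [("w",w,(314.8,135.5)),("sc",a,(324.3,179.3)),("si",b,(354.3,202))]: print(n,atz(c_,u,.0721))
overlay("25",np.radians(24.6),.0097,-.035,np.array([.5545,-.0105,.054]),.021)
E
```

```text
head (array([ 0.54424607, -0.008749  ,  0.07182388]), [array([-0.4,  1.2]), array([-0.3, -0.1]), array([-0.3,  0.1])])
w [ 0.54519452 -0.00908339  0.0721    ]
sc [ 0.54419538 -0.00754742  0.0721    ]
si [ 0.54375745 -0.00927077  0.0721    ]
```

View pics/ov_side25.png

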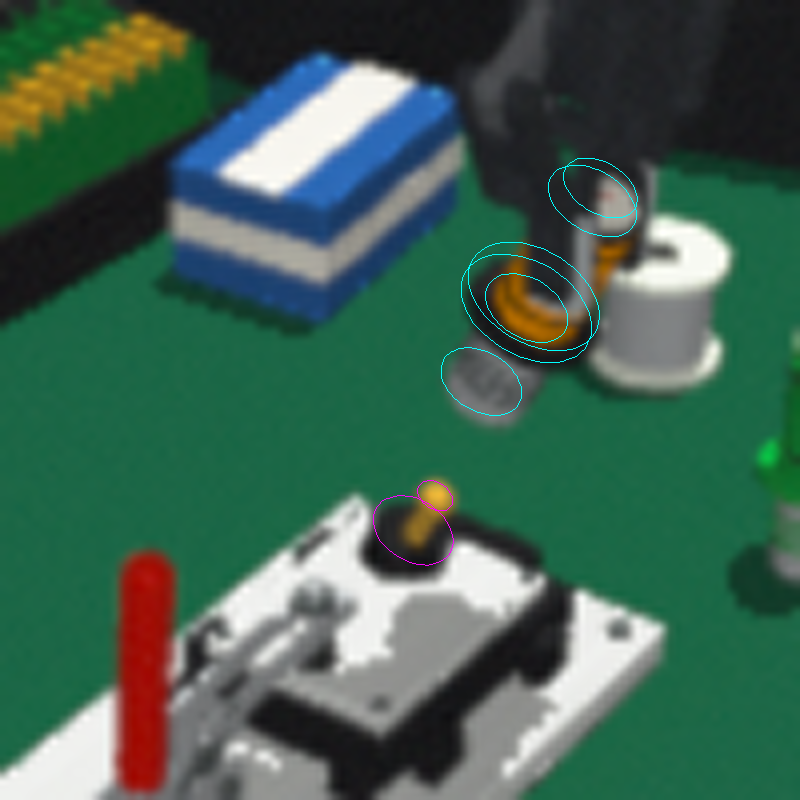

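View pics/ov_scene25.png

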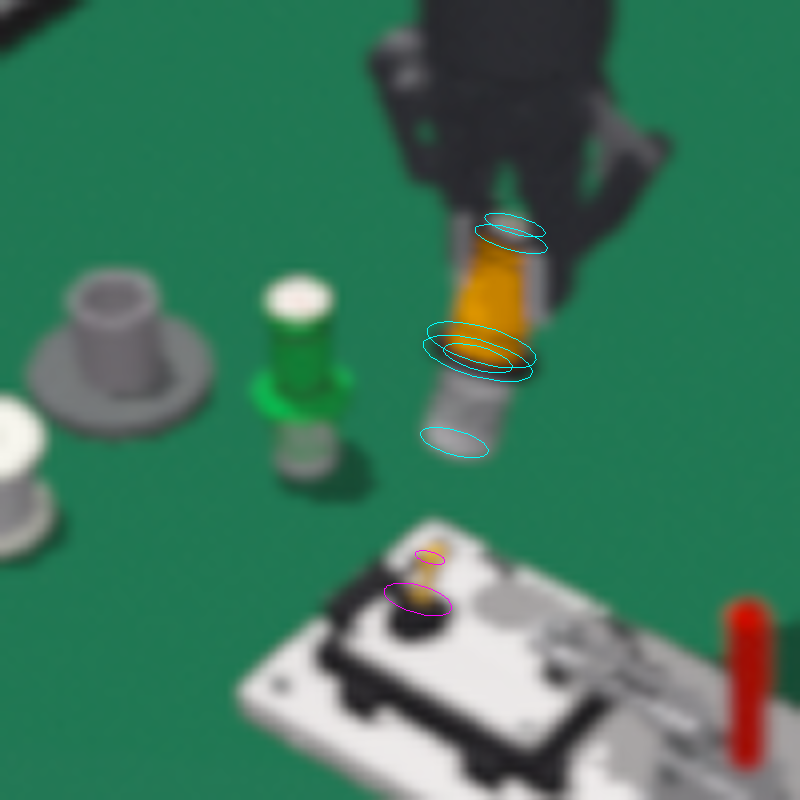

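View pics/ov_wrist25.png

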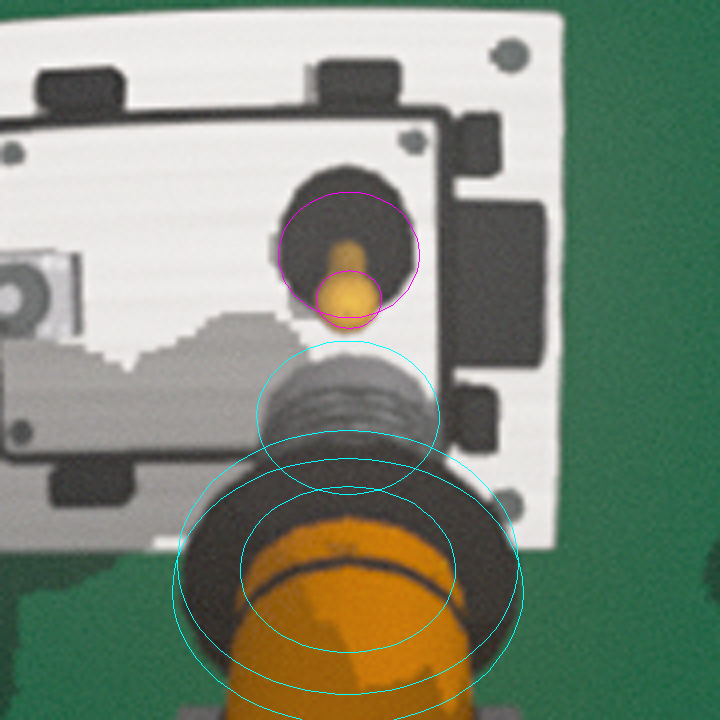

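```bash
cat > gfit.py <<'E'
from tilt import *
aa=np.linspace(0,2*np.pi,180)
def circ(q,r,z):
    th,gx,gy,gz=q[:4];nn=np.array([np.sin(th),0,np.cos(th)]);e1=np.array([np.cos(th),0,-np.sin(th)])
    return np.array([gx,gy,gz])+(.067-z)*nn+r*(np.outer(np.cos(aa),e1)+np.outer(np.sin(aa),[0,1,0]))
def gfit(tag,obs,ball,q0=(.43,.009,0,-.034,.5445,-.009)):
    P={}
    for n in ["side","scene","wrist"]:
        s=pickle.load(open(f"{n}{tag}.pkl","rb"))[0];P[n]=(cam(n,tag),q2R(s["ee_rot"]),s["position"])
    offs={"side":6,"scene":8,"wrist":10}
    def f(v):
        r=[]
        for n,rad,z,kind,val in obs:
            cc,Rt,p=P[n];u=proj(cc,circ(v,rad,z)@Rt.T+p)+v[offs[n]:offs[n]+2]
            m={"L":u[:,0].min(),"R":u[:,0].max(),"T":u[:,1].min(),"B":u[:,1].max()}[kind]
            r.append((m-(val-.5))/.7)
        for n,uv in ball.items():
            cc=P[n][0];u=proj(cc,np.array([v[4],v[5],.0721]))[0]+v[offs[n]:offs[n]+2];r+=list((u-np.array(uv)+.5)/.4)
        r+=list(v[6:]/.8)
        return np.array(r)
    s=least_squares(f,np.r_[q0,np.zeros(6)]);v=s.x
    cc,Rt,p=P["wrist"]
    nn=np.array([np.sin(v[0]),0,np.cos(v[0])]);nose=np.array([v[1],v[2],v[3]])+.067*nn
    print("tilt",np.degrees(v[0]).round(1),"noseTool",nose.round(4),"noseW",(Rt@nose+p).round(4),"headW",v[4:6].round(4),"offs",v[6:].round(1));print("res",s.fun[:len(obs)].round(1))
    cov=np.linalg.inv(s.jac.T@s.jac);print("sd",np.sqrt(np.diag(cov))[:6].round(4))
    return v,nose,Rt,p
E
python3 - <<'E'
from gfit import *
S="side";C="scene";W="wrist"
obs=[(S,.0145,0,"L",355.8),(S,.0145,0,"B",193.4),(S,.023,.038,"B",185.6),(S,.023,.041,"L",358.3),
(C,.0145,0,"L",323.0),(C,.0145,0,"R",332.0),(C,.0145,0,"B",167.6),(C,.023,.041,"L",324.0),(C,.023,.041,"R",337.0),(C,.023,.038,"B",157.6),
(W,.0145,0,"T",148.7),(W,.023,.044,"T",171.7),(W,.015,.044,"T",189.4),(W,.023,.041,"L",275.3),(W,.023,.041,"R",359.7),(W,.0125,.096,"T",276),(W,.0125,.096,"B",309.5)]
v,nose,Rt,p=gfit("25",obs,{"wrist":(315.8+.7,135.3),"scene":(324.5,179.2),"side":(354.4,202.1)})
E
```

```text
tilt 23.1 noseTool [0.0359 0.0003 0.0271] noseW [ 0.5276 -0.0111  0.124 ] headW [ 0.5457 -0.01  ] offs [ 0.   0.2  0.4 -0.2  0.  -0.1]
res [-0.1 -1.2  0.1  0.   0.4 -0.4 -0.9 -0.5  0.4 -0.1 -1.7  4.6 -1.4 -1.2
  1.1 -1.8  0.3]
sd [0.0085 0.0005 0.0005 0.0008 0.0007 0.0007]
```

Call:
carry_out(
  deltas=[0.003,0,0.01,0,0.003,0,0.01,0,0.003,0,0.01,0,0.0022,0,0.009,0,0,0,0,0,0,0,0,0],
)

```text
time_s: 23.35
position: [0.5034, -0.0097, 0.1128]
ee_rot: [-0.0, 1.0, 0.01, 0.0]
force: [-0.2, -0.6, -3.5]
finger_gap: 0.322
```

```bash
python3 - <<'E'
from h import *
for n in ["wrist","side","scene"]:
    s=shot(n,"26");print(s["time_s"],s["position"],s["ee_rot"],s["force"],s["finger_gap"])
crop("pics/side26.png","pics/a.png",320,150,390,220,10,5)
crop("pics/scene26.png","pics/c.png",290,130,360,200,10,5)
crop("pics/wrist26.png","pics/b.png",250,80,380,240,5,10)
E
```

```text
23.35 [ 0.50339175 -0.00968256  0.11279797] [-6.82839874e-05  9.99945146e-01  1.04731817e-02  1.14434491e-04] [-0.19628739 -0.60955402 -3.54557728] 0.3223462513064976
23.4 [ 0.50349528 -0.00972521  0.11298566] [-4.35763694e-06  9.99945154e-01  1.04685168e-02  3.13721689e-04] [-0.16660511  0.16548491 -4.04757252] 0.31738951335687815
23.45 [ 0.50354209 -0.00974287  0.11307062] [6.69233664e-06 9.99945492e-01 1.04330382e-02 4.05025587e-04] [-0.16412074 -0.67697523 -2.76657119] 0.31635752662641997
```

View pics/a.png

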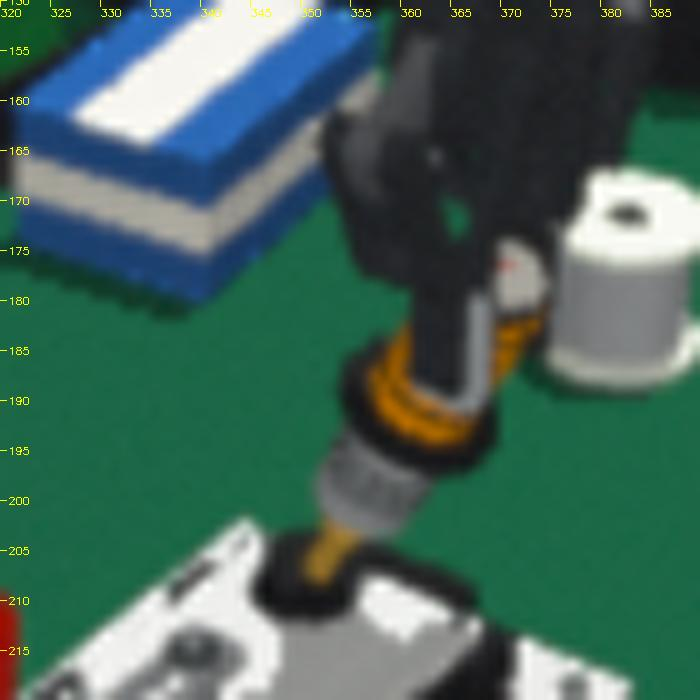

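View pics/c.png

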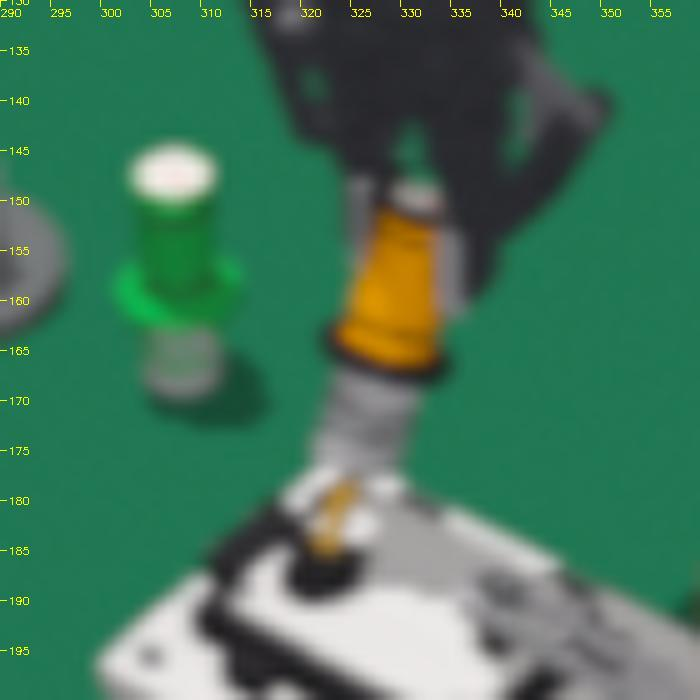

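View pics/b.png

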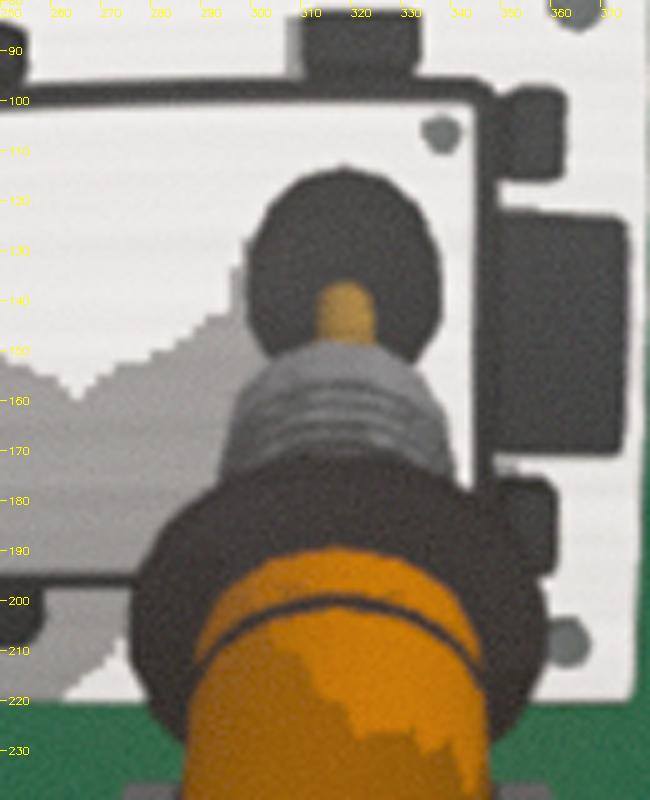

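Call:
carry_out(
  deltas=[0.0017,0,0.0036,0,0.0017,0,0.0036,0,0.0013,0,0.0027,0,0,0,0,0],
  grip_force=70,
)

```text
time_s: 24.0
position: [0.5078, -0.0096, 0.1023]
ee_rot: [-0.0, 1.0, 0.01, -0.0]
force: [0.8, -0.5, -2.3]
finger_gap: 0.32
```

```bash
python3 - <<'E'
from h import *
for n in ["wrist","side","scene"]:
    s=shot(n,"27");print(s["time_s"],s["position"],s["ee_rot"],s["force"],s["finger_gap"])
crop("pics/side27.png","pics/a.png",320,150,390,220,10,5)
crop("pics/scene27.png","pics/c.png",290,130,360,200,10,5)
cv2.imwrite("pics/m27.png",cv2.resize(np.hstack([cv2.imread("pics/a.png"),cv2.imread("pics/c.png")]),(800,400)))
E
```

```text
24.0 [ 0.50780853 -0.00963601  0.10234748] [-1.09566591e-04  9.99945509e-01  1.04334937e-02 -3.29776102e-04] [ 0.77730524 -0.53292762 -2.28705351] 0.319911542276133
24.05 [ 0.50785786 -0.00961932  0.10251483] [-1.09077585e-04  9.99945729e-01  1.04154903e-02 -2.09137138e-04] [-0.36414645  0.26156533 -2.73917774] 0.32145853457390117
24.1 [ 0.50795425 -0.00960928  0.10271369] [-8.02051342e-05  9.99945413e-01  1.04480931e-02 -4.23272346e-05] [-0.29666402 -0.24939664 -2.85200888] 0.31805789448575084
```

View pics/m27.png

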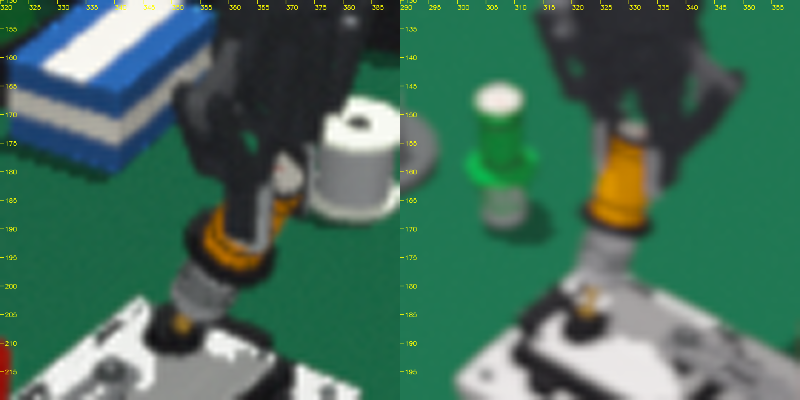

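Call:
carry_out(
  deltas=[0.0013,0,0.0027,0,0,0,0,0],
)

```text
time_s: 24.4
position: [0.5095, -0.01, 0.1002]
ee_rot: [0.0, 1.0, 0.01, 0.0]
force: [-1.0, -1.5, -0.8]
finger_gap: 0.323
```

Call:
carry_out(
  deltas=[0.0013,0,0.0027,0,0,0,0,0],
)

```text
time_s: 24.65
position: [0.5109, -0.0097, 0.0975]
ee_rot: [0.0, 1.0, 0.01, 0.0]
force: [0.4, 0.0, -2.7]
finger_gap: 0.318
```

Call:
carry_out(
  deltas=[0.0008,0,0.0018,0,0,0,0,0],
)

```text
time_s: 24.9
position: [0.5114, -0.0096, 0.095]
ee_rot: [-0.0, 1.0, 0.01, 0.0]
force: [1.7, -1.2, -4.7]
finger_gap: 0.318
```

```bash
python3 - <<'E'
from h import *
for n in ["wrist","side","scene"]:
    s=shot(n,"28");print(s["time_s"],s["position"],s["ee_rot"],s["force"],s["moment"],s["finger_gap"])
crop("pics/side28.png","pics/a.png",325,165,385,225,10,5)
crop("pics/scene28.png","pics/c.png",295,140,355,200,10,5)
crop("pics/wrist28.png","pics/b.png",250,80,380,240,5,10)
cv2.imwrite("pics/m28.png",cv2.resize(np.hstack([cv2.imread("pics/a.png"),cv2.imread("pics/c.png")]),(800,400)))
E
```

```text
24.9 [ 0.51144664 -0.00961441  0.09500713] [-1.25095097e-04  9.99945946e-01  1.03965982e-02  2.76321567e-05] [ 1.65600188 -1.19788453 -4.74436639] [-0.24575648 -0.33699487 -0.04606801] 0.31827681488833137
24.95 [ 0.51134056 -0.00960578  0.0949163 ] [-1.33283473e-04  9.99945779e-01  1.04119538e-02 -1.15611691e-04] [ 1.66725138 -0.18482081 -5.77726082] [-0.22804362 -0.35974595  0.0041007 ] 0.31950391229631764
25.0 [ 0.51125604 -0.00961946  0.09492305] [-1.23027978e-04  9.99945594e-01  1.04283135e-02 -2.07972950e-04] [ 1.15936488 -1.02340635 -4.75544114] [-0.18875544 -0.27922502 -0.03310919] 0.3189054403844731
```

View pics/m28.png

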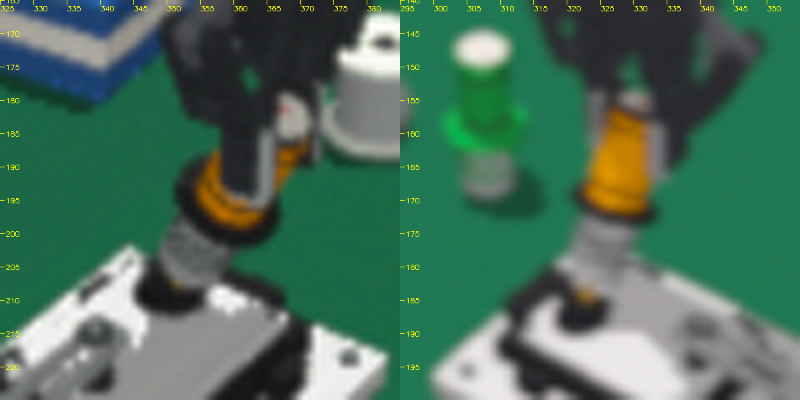

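View pics/b.png

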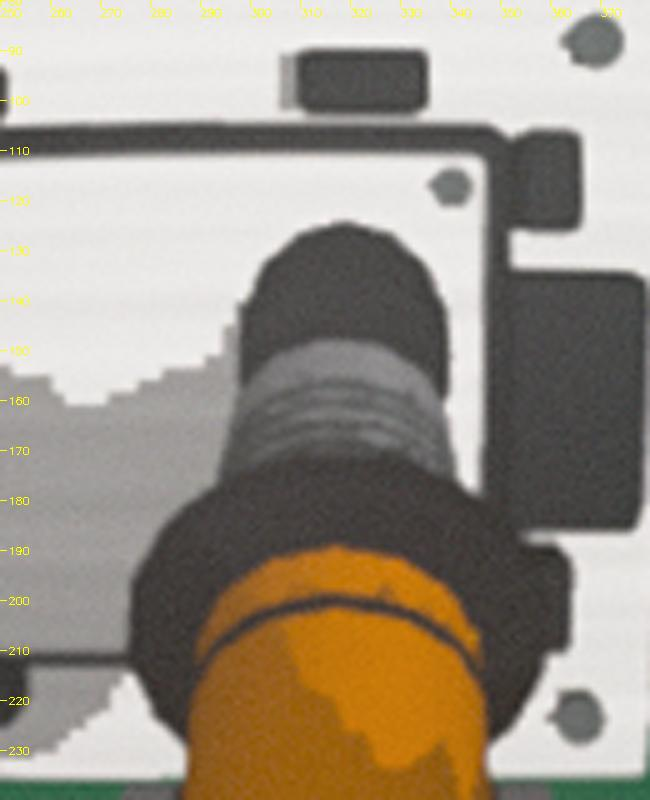

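Call:
carry_out(
  deltas=[0.0008,0,0.0018,0,0,0,0,0],
)

```text
time_s: 25.3
position: [0.512, -0.0095, 0.0932]
ee_rot: [-0.0, 1.0, 0.01, -0.0]
force: [1.6, 0.1, -7.9]
finger_gap: 0.316
```

Call:
carry_out(
  deltas=[0.0008,0,0.0018,0,0,0,0,0],
)

```text
time_s: 25.55
position: [0.5128, -0.0097, 0.0915]
ee_rot: [-0.0, 1.0, 0.01, -0.0]
force: [1.7, -1.0, -6.5]
finger_gap: 0.321
```

Call:
carry_out(
  deltas=[0.0008,0,0.0018,0,0,0,0,0],
)

```text
time_s: 25.8
position: [0.5136, -0.0096, 0.0903]
ee_rot: [0.0, 1.0, 0.01, -0.0]
force: [-3.3, -2.0, -0.6]
finger_gap: 0.319
```

Call:
carry_out(
  deltas=[0.0008,0,0.0018,0,0,0,0,0],
)

```text
time_s: 26.05
position: [0.5145, -0.0096, 0.0884]
ee_rot: [0.0, 1.0, 0.01, -0.0]
force: [-3.9, -2.4, 1.2]
finger_gap: 0.318
```

Call:
carry_out(
  deltas=[0.0013,0,0.0027,0,0,0,0,0],
)

```text
time_s: 26.3
position: [0.5157, -0.0096, 0.0858]
ee_rot: [0.0, 1.0, 0.01, -0.0]
force: [-5.4, -2.6, 4.6]
finger_gap: 0.316
```

```bash
python3 - <<'E'
from h import *
for n in ["wrist","side","scene"]:
    s=shot(n,"29");print(s["time_s"],s["position"],s["force"],s["moment"],s["finger_gap"])
crop("pics/side29.png","pics/a.png",325,165,385,225,10,5)
crop("pics/scene29.png","pics/c.png",295,140,355,200,10,5)
crop("pics/wrist29.png","pics/b.png",250,80,380,325,3,10)
cv2.imwrite("pics/m29.png",cv2.resize(np.hstack([cv2.imread("pics/a.png"),cv2.imread("pics/c.png")]),(800,400)))
E
```

```text
26.3 [ 0.51566755 -0.0096262   0.08575403] [-5.4411188  -2.59363349  4.58758509] [-0.54158804  1.29444624 -0.093562  ] 0.3164256010403786
26.35 [ 0.51567985 -0.0095921   0.08582949] [-4.88697679 -2.05221852  3.0007186 ] [-0.48414305  1.25597514 -0.05484896] 0.320337332125887
26.4 [ 0.5156657  -0.00959945  0.08584239] [-5.21661115 -1.99993326  4.25562924] [-0.50998948  1.31089636 -0.05567   ] 0.3151760706562952
```

View pics/m29.png

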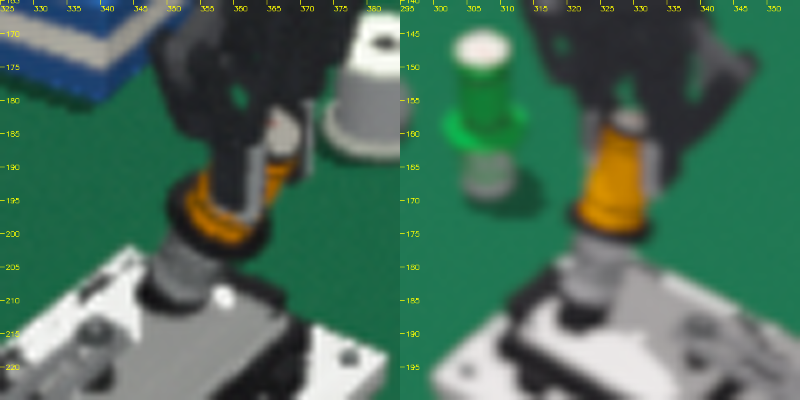

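View pics/b.png

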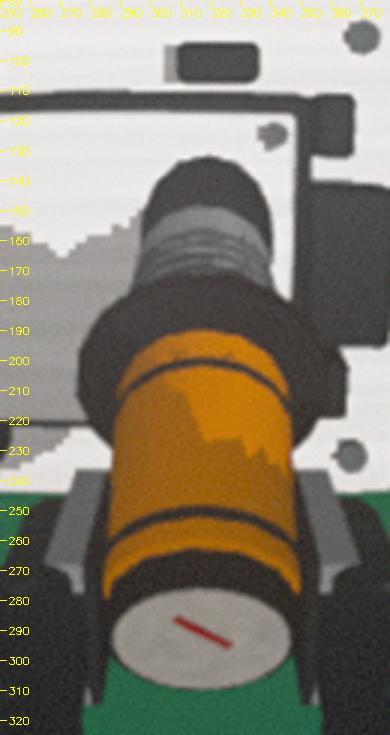

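Call:
carry_out(
  deltas=[0,0,0,0,0.0009,0,0.0018,0,0,0,0,0],
  grip_force=115,
)

```text
time_s: 26.82
position: [0.5165, -0.0096, 0.0841]
ee_rot: [0.0, 1.0, 0.01, -0.0]
force: [-6.2, -2.0, 4.6]
finger_gap: 0.315
```

Call:
carry_out(
  deltas=[0.0006,0,0.0014,0,0,0,0,0],
)

```text
time_s: 27.08
position: [0.5169, -0.0096, 0.0831]
ee_rot: [0.0, 1.0, 0.01, -0.0]
force: [-9.2, -1.7, 10.3]
finger_gap: 0.316
```

Call:
carry_out(
  deltas=[0.0004,0,0.0009,0,0,0,0,0],
)

```text
time_s: 27.32
position: [0.5171, -0.0096, 0.083]
ee_rot: [0.0, 1.0, 0.01, -0.0]
force: [-13.8, -1.7, 17.1]
finger_gap: 0.315
```

Call:
carry_out(
  deltas=[0,0,0,0,0,0,0,0,0,0,0,0,0,0,0,0],
)

```text
time_s: 27.82
position: [0.5171, -0.0096, 0.0829]
ee_rot: [0.0, 1.0, 0.01, -0.0]
force: [-13.3, -2.1, 17.7]
finger_gap: 0.318
```

```bash
python3 - <<'E'
from h import *
for n in ["wrist","side","scene"]:
    s=shot(n,"30");print(s["time_s"],s["position"],s["force"],s["moment"],s["finger_gap"])
crop("pics/side30.png","pics/a.png",310,165,380,235,10,5)
crop("pics/scene30.png","pics/c.png",295,140,375,220,8,5)
crop("pics/wrist30.png","pics/b.png",250,80,380,325,3,10)
E
```

```text
27.825 [ 0.51707274 -0.00958869  0.08293275] [-13.31331474  -2.05405275  17.72872099] [-0.54089831  2.89165551 -0.05586588] 0.3184388066162475
27.875 [ 0.5170814  -0.00956449  0.08294889] [-13.11123353  -2.81183514  16.20086095] [-0.52961037  3.02500717 -0.02674168] 0.3207238134791157
27.925 [ 0.5170723  -0.0095948   0.08295587] [-13.17962327  -1.99499166  16.74481199] [-0.55364545  2.92819886  0.05292852] 0.3218501128935007
```

View pics/a.png

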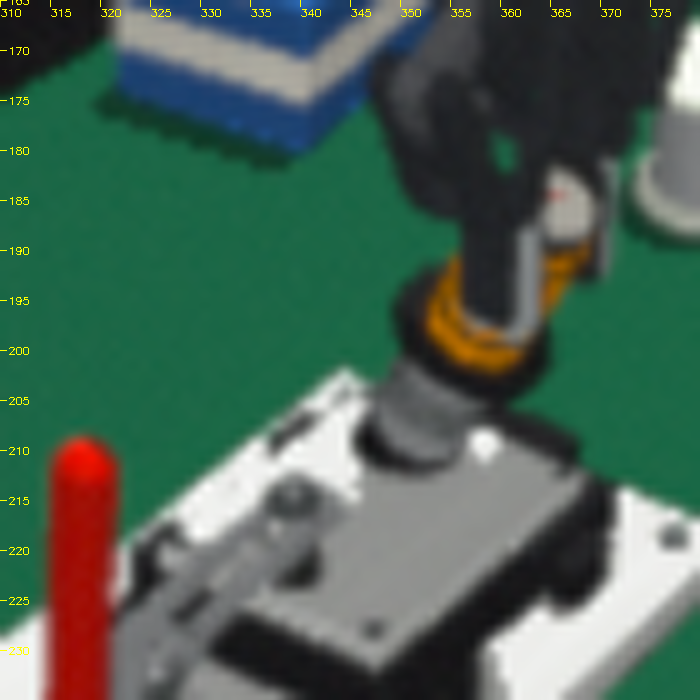

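View pics/c.png

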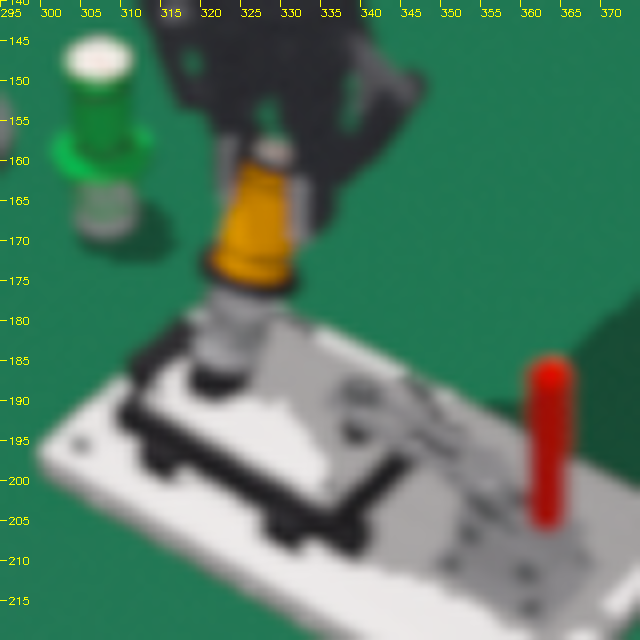

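View pics/wrist30.png

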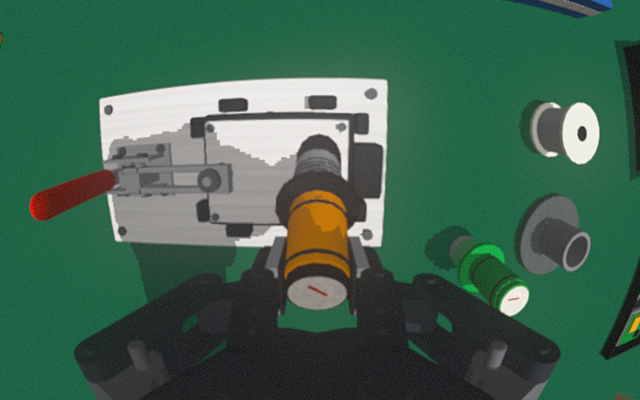

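Call:
carry_out(
  deltas=[0.0002,0,0.0005,0,0,0,0,0,0,0,0,0,0,0,0,0],
)

```text
time_s: 28.48
position: [0.5171, -0.0096, 0.0829]
ee_rot: [0.0, 1.0, 0.01, -0.0]
force: [-17.2, -2.6, 21.1]
finger_gap: 0.323
```

```bash
python3 - <<'E'
from tilt import *
for n in ["wrist","scene"]:
    s=shot(n,"31");print(s["time_s"],s["position"],s["force"],s["finger_gap"],s["joint_velocities"].round(3))
crop("pics/wrist31.png","pics/b.png",255,125,385,325,4,10)
E
```

```text
28.475 [ 0.51712159 -0.00956787  0.08288157] [-17.22051626  -2.57780496  21.05504264] 0.3234431710109649 [ 0.001 -0.    -0.    -0.    -0.002  0.002 -0.   ]
28.525 [ 0.51712297 -0.00957614  0.08286543] [-16.83788182  -1.80412195  21.74071488] 0.31914994869936414 [-0.    -0.002 -0.     0.     0.001  0.     0.   ]
```

View pics/b.png

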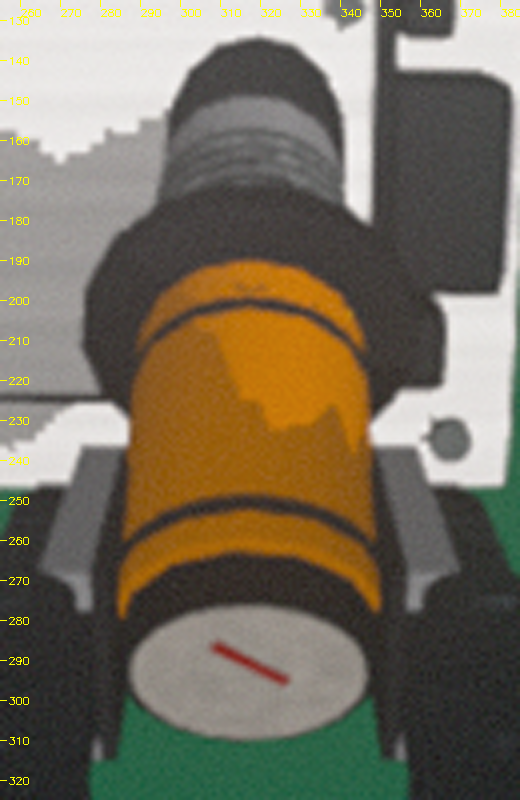

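View pics/scene31.png

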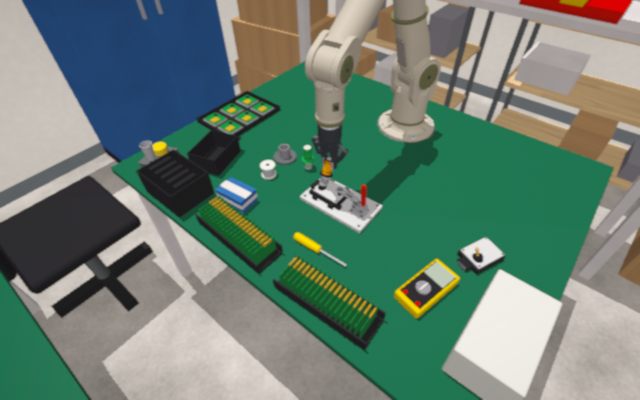

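```bash
python3 - <<'E'
from tilt import *
t=np.radians(25);yw=.021
az=np.array([-np.sin(t),-np.sin(t)*yw,np.cos(t)]);f1=np.array([np.cos(t),np.cos(t)*yw,np.sin(t)])
for tag in ("25","26","28","29","31"):
    w=cam("wrist",tag)
    for H in ([.5457,-.010,.0721],[.5445,-.009,.0721]):
        sh=np.array(H)-.02*az
        print(tag,H[0],"shoulder far edge row",proj(w,sh+.015*f1)[0].round(1),"nose-far at s=0,2,4:",[proj(w,sh+s*az+.0145*f1)[0][1].round(1) for s in (0,.002,.004,.01)],"boss base?",proj(w,sh+.015*f1-.01*az)[0].round(1))
E
```

```text
25 0.5457 shoulder far edge row [315.9 108. ] nose-far at s=0,2,4: [np.float64(108.5), np.float64(109.4), np.float64(110.4), np.float64(113.3)] boss base? [316.  103.5]
25 0.5445 shoulder far edge row [314.7 109.4] nose-far at s=0,2,4: [np.float64(109.9), np.float64(110.9), np.float64(111.8), np.float64(114.8)] boss base? [314.8 104.9]
26 0.5457 shoulder far edge row [318.3 122.3] nose-far at s=0,2,4: [np.float64(122.9), np.float64(124.1), np.float64(125.3), np.float64(129.2)] boss base? [318.2 116.5]
26 0.5445 shoulder far edge row [316.8 123.9] nose-far at s=0,2,4: [np.float64(124.6), np.float64(125.8), np.float64(127.0), np.float64(130.9)] boss base? [316.8 118.1]
28 0.5457 shoulder far edge row [318.2 134.7] nose-far at s=0,2,4: [np.float64(135.3), np.float64(136.8), np.float64(138.2), np.float64(142.7)] boss base? [318.2 127.9]
28 0.5445 shoulder far edge row [316.7 136.4] nose-far at s=0,2,4: [np.float64(137.1), np.float64(138.5), np.float64(140.0), np.float64(144.6)] boss base? [316.7 129.6]
29 0.5457 shoulder far edge row [318.1 142. ] nose-far at s=0,2,4: [np.float64(142.7), np.float64(144.3), np.float64(145.8), np.float64(150.8)] boss base? [318.  134.6]
29 0.5445 shoulder far edge row [316.5 143.9] nose-far at s=0,2,4: [np.float64(144.6), np.float64(146.1), np.float64(147.7), np.float64(152.7)] boss base? [316.5 136.4]
31 0.5457 shoulder far edge row [318.1 144.7] nose-far at s=0,2,4: [np.float64(145.4), np.float64(147.0), np.float64(148.6), np.float64(153.7)] boss base? [318.1 137.1]
31 0.5445 shoulder far edge row [316.5 146.5] nose-far at s=0,2,4: [np.float64(147.2), np.float64(148.9), np.float64(150.5), np.float64(155.7)] boss base? [316.5 138.9]
```

Call:
carry_out(
  deltas=[-0.0007,0,0.0003,0,0,0,0,0,0,0,0,0],
)

```text
time_s: 28.95
position: [0.517, -0.0096, 0.0828]
ee_rot: [0.0, 1.0, 0.01, 0.0]
force: [-14.4, -1.8, 21.7]
finger_gap: 0.322
```

```bash
python3 - <<'E'
from station import ctrl
import numpy as np
s=ctrl.observe();F=s["force"]+[0,0,3.3];az=np.array([-.4226,-.009,.906]);pp=np.array([.906,.02,.4226])
print(s["time_s"],s["position"],s["force"],"axial",F@az,"perp",F@pp)
E
```

```text
28.95 [ 0.51697936 -0.00955476  0.08278768] [-14.35723099  -1.81397462  21.68971628] axial 28.72437453301524 perp -2.4832766682913032
```

```bash
python3 - <<'E'
from station import ctrl
print(ctrl.finish_job())
E
```

```text
the job is handed in; nothing more can be done
None
```

The clamp is locked on the module and the orange tester is snapped onto the vent nipple, still gripped and held home against its spring. I handed the job in at about 29 s of the 56 s allowed.

**Clamp:** I pushed the red handle over with shut fingers. The first passes slid over the handle because the finger tips sit about 19 mm behind the stated TCP. One later push stopped short of dead centre, so I pushed again. With nothing touching it, the handle then measured about 94°, which is its locked stop, and it still looked the same in the last pictures.

**Tester:** I lifted it out of the stand. The arm interface could not tilt the tool, so I pivoted the tester in the pads by dragging its nose against the outside of the fixed stand tube, and then tightened the grip. The tilt came out at about 24–25° from the wrist camera. A fit over all three cameras gave about 23° instead, with one poorly fitting edge.

**Coupling:** Pressing along the nipple axis, I saw a pull-in as it snapped on and then the valve force rising with travel. It came to a hard stop about 9 mm after the valve's first contact.

**Last readings before hand-in:**

| Reading | Value |
|---|---|
| Push along the nipple | about 29 N (about 12 N is the valve spring) |
| Sideways load | about 2.5 N |
| Position | steady |
| Grip force | 115 N |

**Less certain:** I never saw the 16 N snap peak itself, because it fell between readings. The camera check of the seating is only good to about 1 mm. It agrees with fully home but does not prove it to better than that. Nothing else on the bench looked moved in the final scene picture.

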